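Stand a pedestal anvil in the kit tray by way of the 45 degree parking block

TASK

Lay out the kit tray for a hardness check, low part first: put the large round test block flat on the tray's green pad. Then lift the steel pedestal anvil off its level rest, park it leaning in the blue 45 degree block with its wide foot down at the stop plate and let go of it; finally take hold of it afresh and stand it upright on its foot on the tray's black pad. Set the parts down rather than drop them, and leave everything else on the bench where it is.

Things in the scene. Friction and masses are not known exactly. Their poses are not given: they have to be found in the camera images.
- test_block: Bright steel disc, 60 mm diameter, 14 mm thick, loose, lying flat behind the rest. Origin: centre of its underside, z up. 0.31 kg.
- pedestal_anvil: Turned steel part, 100 mm long, loose, 0.24-0.38 kg. Origin: centre of the foot's underside; own z along its axis from foot to head. Along z: foot 50 mm diameter 0-11 mm, column 24 mm diameter 13-84 mm (grip it here), head 30 mm diameter 84-100 mm. Round about z; centre of mass about 41 mm along z. Starts lying level in the rest, foot toward the rest's +y.
- anvil_head (a point): Centre of the anvil's head face, 100 mm along its z from the foot's underside.
- rest: Fixed grey plate 60 x 90 x 10 mm with two brass V yokes; the anvil lies in them along the rest's y, axis 45 mm above the bench. Its column is free between the yokes (31-68 mm along the anvil at least), the plate 35 mm below its axis. Yokes: 20 mm either side, top 1 mm above the axis. Origin: underside centre, z up.
- park_block: Fixed blue block, base 84 x 144 x 10 mm, 105 mm high; its bed slopes at 45 degrees, down toward its own +y, where a steel stop plate (56 mm wide) stands square to the slope and ends 12 mm above the parked axis. A parked anvil lies foot low, its axis along (0, -0.707, 0.707) of the block. Origin: underside centre, z up.
- park_foot (a point): On the block: where the centre of the anvil foot's underside sits when seated (block frame (0, 45, 45) mm). A brass V carries the foot's rim (0.5-10.5 mm; 30 mm either side, top 10 mm below the axis), another the column at 76-83 mm (20 mm either side, top 1 mm above the axis); between, the column is free, the bed 40 mm below its axis. Let go within a few mm, the anvil settles in; it may stay just short of the stop plate.
- park_head (a point): On the parking block: where the centre of the anvil's head face is when it is fully seated (block frame (0, -26, 116) mm).
- kit_tray: Fixed grey open tray 150 x 230 mm, wall 12 mm high and 4 mm thick, floor 4 mm thick, with two round pads that stand 4 mm above the floor. Origin: centre of the underside; long side along its y.
- green_pad (a point): Centre of the top face (8 mm above the bench) of the green round pad, 84 mm diameter, at +52 mm along the tray's y: for the test block.
- black_pad (a point): Centre of the top face (8 mm above the bench) of the black round pad, 74 mm diameter, at -52 mm along the tray's y: for the anvil.
- eyepiece: Bystander: black and white eyepiece, 32 mm diameter, 46 mm high. Origin: underside centre.
- loupe: Bystander: black loupe, 33 mm diameter, 35 mm high. Origin: underside centre.
- screwdriver: Bystander: red-handled screwdriver, 182 mm long, lying. Origin: underside centre.
- round_slug: Bystander: dark round steel sample, 27 mm diameter, 27 mm high. Origin: underside centre.
- slide_box: Bystander: small wooden box 63 x 91 x 36 mm. Origin: underside centre.
- hex_slug: Bystander: grey hexagonal steel sample, 24 x 28 x 24 mm. Origin: underside centre.
Things that resemble listed ones, but are neither listed nor needed, are in the scene too. What is shaped like the pedestal_anvil but purple or red is not meant.

How it is judged:
On the way, in this order (a step that is already met when the one before it is completed fails the run):
1. the test block lies flat on the green pad, let go (horizontal distance between test_block and green_pad below 0.014 m and z of test_block in the frame of green_pad between -0.004 and 0.004 m and angle between test_block's own z axis and vertical below 0.1 rad and contact force between the fingers and test_block below 0.1 N and linear speed of test_block below 0.02 m/s), for 0.2 s.
2. the anvil leans in the parking block, foot down at the stop plate, let go (distance between pedestal_anvil and park_foot below 0.015 m and distance between anvil_head and park_head below 0.015 m and contact force between the fingers and pedestal_anvil below 0.1 N and linear speed of pedestal_anvil below 0.02 m/s), for 0.3 s.
At the end, for the whole second after the job is handed in: The test block lies flat on the green pad (centre within 14 mm of the pad's, tilt under 0.1 rad) and the anvil stands upright on its foot on the black pad (centre within 14 mm, tilt under 0.08 rad), both resting on their pads, at rest and released (all of step 1 and horizontal distance between pedestal_anvil and black_pad below 0.014 m and z of pedestal_anvil in the frame of black_pad between -0.004 and 0.004 m and angle between pedestal_anvil's own z axis and vertical below 0.08 rad and contact force between the fingers and pedestal_anvil below 0.1 N and linear speed of pedestal_anvil below 0.02 m/s); the robot touches nothing.
It fails at once if a bystander is moved more than 30 mm (distance of any of eyepiece, loupe, screwdriver, round_slug, slide_box, hex_slug from where it was at the start of the episode above 0.03 m).
It fails at once if the test block or the anvil is dropped (falls faster than 0.7 m/s while not held) ((contact force between the fingers and test_block below 0.05 N and linear speed of test_block above 0.7 m/s) or (contact force between the fingers and pedestal_anvil below 0.05 N and linear speed of pedestal_anvil above 0.7 m/s)).
It also fails if it takes over 69 s, if anything falls off the work surface, if the arm or the gripper's body presses on something with over 40 N, if the wrist force passes 120 N, or if a joint passes its speed limit or range.

ROBOT

A 6-joint arm with a two-finger parallel gripper is mounted at the origin on a cart in front of the work surface, level with it; the furniture and walls round the work are solid. World frame = base frame: x ahead of the robot, y to its left, z up, the work surface at z = 0. Lengths are in m, angles in rad, forces in N, time in s.
With the tool pointing down it reaches from about 0.4 to 0.925 m from the base axis. Payload 12.5 kg.
Tool frame: the origin (TCP) lies at the very end of the fingers, on their centre line; the grasp point (between the pads) lies 19 mm behind it (env.grip_point_offset is the distance from the TCP to the grasp point, in m); z points along the fingers, y is the direction in which the jaws open and shut (so a half turn about z gives the same grasp; the last joint's range is limited). The gripper opens to 95 mm and grips with 3 to 60 N. Pads are 20 mm wide; open, the fingers measure 119 mm over their backs; the gripper's body (75 mm by 180 mm) begins 59 mm behind the grasp point.
Start: joints at [-1.396, 0.491, 1.559, -0, 1.092, -0.106], TCP at [0.173, -0.601, 0.177] pointing down, gripper open.
Joint ranges: [-3.1, 3.1], [-0.84, 2.19], [0.05, 2.79], [-1.13, 4.28], [0.06, 2.93], [-2.69, 2.69]. Speed limits (rad/s): [2.22, 2.22, 2.79, 3.14, 3.14, 3.14].

INTERFACE

Orientations are given as a rotation vector (axis times angle).
In Python, from cell import env gives the robot as it stands.
- The arm moves only by the tool servo_tool, never from a script. Its argument "commands" is a list of rows, each a list of 5 numbers: the shift along the tool's x, y, z in m, then the turn about the tool's z in rad, then the opening, from 0 (shut) to 1 (fully open). A call has 1 to 12 rows; each row shifts and turns the pose as measured when the row begins, along the tool's axes as they then stand; what a row does not reach is not made up. A row lasts 1/8 s, in which the tool goes at most 62.5 mm and 10.7 degrees, less where a joint would pass 70% of its speed; a pose out of reach is approached as far as the arm can. A call is refused whole if a number of a shift passes 0.0625 or a number of a turn 0.188, either way. A call with a gripper value outside its range is refused whole. The fingers move at their own pace and stop on an object; the grip force is fixed at half the most. Time passes only in rows, so rows that do not move let the fingers close. It gives the time, the measured TCP pose, the force and the opening at its end, in the units of the state.
- env.sense(): the state, without advancing time (a new reading comes with each control period).
- env.read_camera(name): name is "scene" or "top" or "wrist"; returns the picture (480x640x3 uint8, red, green, blue); there is no depth.
- env.camera_info(name): a dict with "camera_matrix" (3x3 intrinsics, pixels), "cam_to_world" (4x4, takes a point from camera to world coordinates). Camera axes: x right, y down, z forward; pixel columns grow to the right and rows downward; lengths in m; the calibration is good to about 2 mm. A picture is of the moment at which its call begins: read the wrist's pose just before it. camera_info takes no time and is no camera call; for the wrist camera it gives the pose at the moment of the call.
- env.sign_off(): hands the job in, once; it reports no verdict.
The state is a dict: "time_s": time; "joint_positions": joint angles; "joint_velocities": joint speeds; "effort": joint torques, N m; "eef_pos": TCP position; "eef_rot": TCP orientation; "force": force on the tool from outside, world axes, zero at the start; "wrist_torque": the same for the moment, N m; "opening": finger opening in m.
Only numpy, scipy, OpenCV 4.12 (cv2) and the standard library are available. Lean on these libraries where they do the work, as an engineer would, in place of code of your own. Each camera call takes 0.05 s, during which the arm holds its last target.

## Working session

There is one attempt and no reset: what is moved stays moved. The work goes in short steps, Python scripts to look and compute and a tool call to move; the robot and the scene stay as the last step left them, time stands still between calls to the robot, and variables do not carry over. Pictures are saved under pics/ and viewed, and the job is handed in when it is done.

Besides the shell and the picture viewer there is one more tool, called after ">>>" as name([rows], argument=value, ...), one row to a line, values as JSON. servo_tool: Moves the arm, as the interface text tells. Its arguments: {"type":"object","properties":{"commands":{"type":"array"}},"required":["commands"]}

```bash
ls; mkdir -p pics
cat > h.py <<'E'
import numpy as np, cv2
from cell import env
from scipy.spatial.transform import Rotation as R
def snap(n,f):
    i=env.camera_info(n); im=env.read_camera(n); cv2.imwrite('pics/'+f,im[:,:,::-1]); np.savez('pics/'+f+'.npz',K=i['camera_matrix'],T=i['cam_to_world']); return im
def ray(f,u,v,z):
    d=np.load('pics/'+f+'.npz'); K,T=d['K'],d['T']
    r=T[:3,:3]@np.linalg.inv(K)@np.array([u,v,1.]); o=T[:3,3]
    return o+r*(z-o[2])/r[2]
def proj(f,p):
    d=np.load('pics/'+f+'.npz'); K,T=d['K'],d['T']
    c=T[:3,:3].T@(np.array(p)-T[:3,3]); q=K@c; return q[:2]/q[2]
E
python3 - <<'E'
from h import *
for n in ['scene','top','wrist']: snap(n,n+'0.png'); i=env.camera_info(n); print(n,np.round(i['camera_matrix'],1).tolist(),np.round(i['cam_to_world'],3).tolist())
s=env.sense(); print(s)
print(env.grip_point_offset)
E
```

```text
pics
scene [[435.4, 0.0, 322.1], [0.0, 435.4, 241.8], [0.0, 0.0, 1.0]] [[-0.806, -0.356, 0.473, 0.064], [-0.592, 0.471, -0.654, 0.607], [0.01, -0.807, -0.59, 0.687], [0.0, 0.0, 0.0, 1.0]]
top [[466.2, 0.0, 314.3], [0.0, 466.2, 242.7], [0.0, 0.0, 1.0]] [[-0.01, -0.988, 0.155, 0.399], [-1.0, 0.012, 0.011, -0.076], [-0.013, -0.155, -0.988, 1.175], [0.0, 0.0, 0.0, 1.0]]
wrist [[364.7, 0.0, 317.4], [0.0, 364.7, 240.2], [0.0, 0.0, 1.0]] [[0.278, -0.921, -0.272, 0.25], [-0.961, -0.267, -0.077, -0.579], [-0.001, 0.282, -0.959, 0.384], [0.0, 0.0, 0.0, 1.0]]
{'time_s': 0.15, 'joint_positions': array([-1.39559471e+00,  4.91401394e-01,  1.55927045e+00, -5.90887071e-05,
        1.09168009e+00, -1.05611693e-01]), 'joint_velocities': array([-0.0001278 , -0.00118981, -0.00237564, -0.0002112 ,  0.00091363,
       -0.00150036]), 'effort': array([ 1.73903274e-03, -6.12896419e+01, -2.58279151e+01,  6.92626345e-02,
        4.73361940e-02, -7.98641895e-05]), 'eef_pos': array([ 0.17317779, -0.60033812,  0.17612167]), 'eef_rot': array([-3.10992122e+00, -4.39589084e-01,  1.23760533e-04]), 'force': array([-0.6755384 ,  1.27079377,  0.22850311]), 'wrist_torque': array([0.02319483, 0.03158003, 0.00631371]), 'opening': 0.09529453627956092}
0.0188
```

View pics/scene0.png

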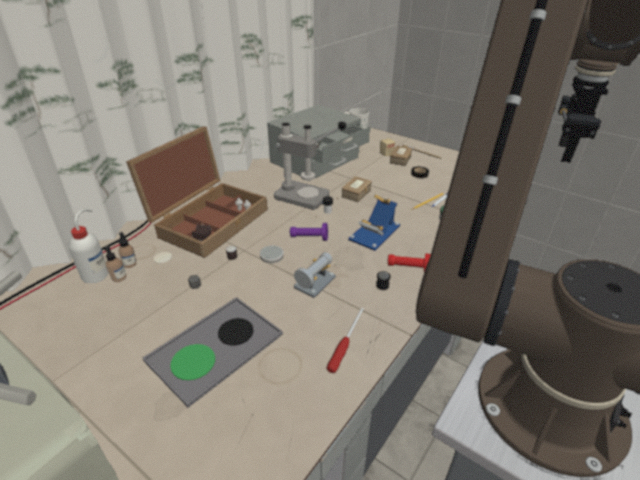

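View pics/top0.png

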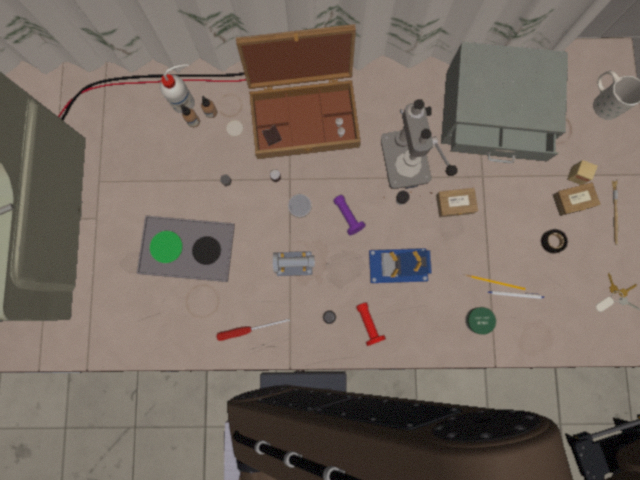

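View pics/wrist0.png

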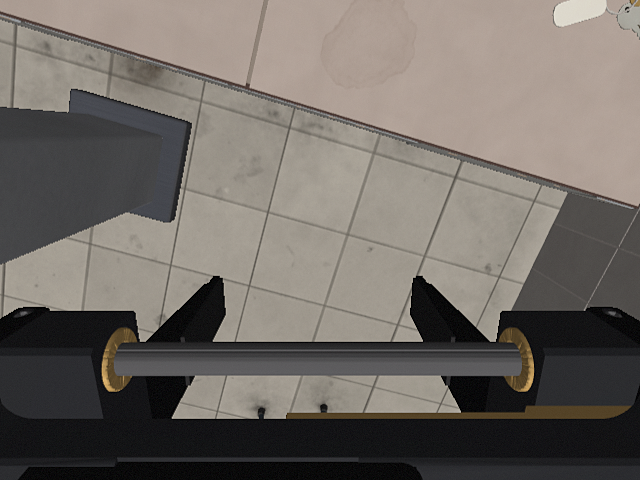

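Top view: the test block is the disc at (300,206), the anvil in the grey rest is at (294,263), the blue block is at (400,265) and the tray is at (187,249). The purple (348,214) and red (370,324) look-alikes are excluded. Next I'll enlarge these areas.

Run:
```python
import cv2,numpy as np
t=cv2.imread('pics/top0.png'); s=cv2.imread('pics/scene0.png')
a=cv2.resize(t[185:295,260:440],None,fx=4.4,fy=4.4,interpolation=cv2.INTER_CUBIC); cv2.imwrite('pics/c1.png',a)
cv2.imwrite('pics/c2.png',cv2.resize(s[190:300,250:430],None,fx=4.4,fy=4.4,interpolation=cv2.INTER_CUBIC))
cv2.imwrite('pics/c3.png',cv2.resize(t[205:295,130:245],None,fx=6,fy=6,interpolation=cv2.INTER_CUBIC))
```

```text
(no output)
```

View pics/c1.png

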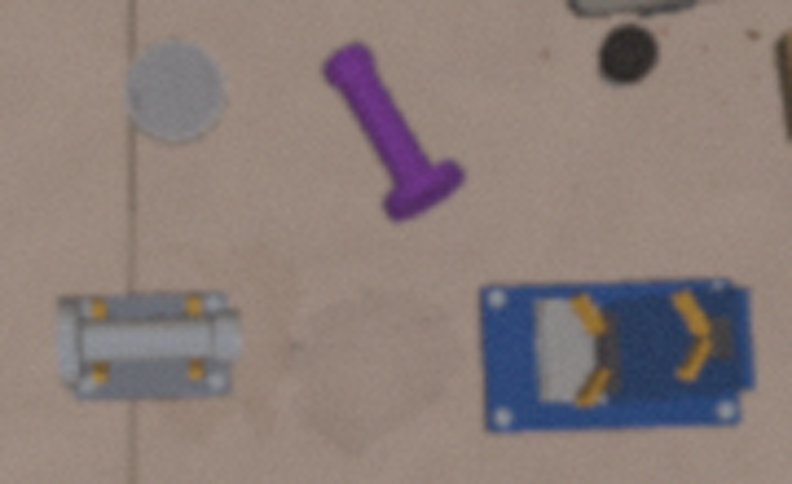

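View pics/c2.png

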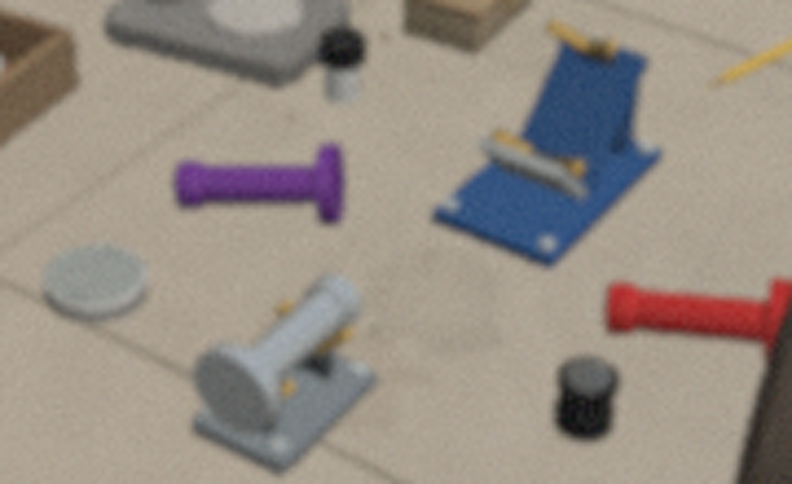

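View pics/c3.png

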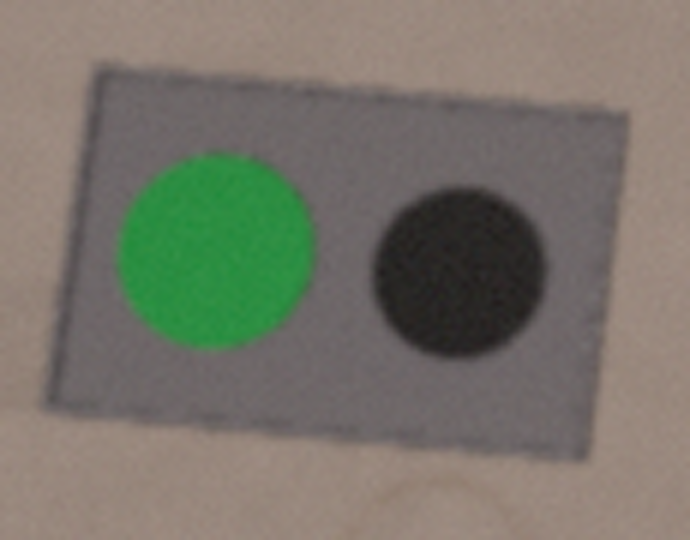

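Confirmed: bright disc at (300,206), grey anvil in the rest at (294,263) with its foot toward +y, and the blue block with its stop plate on the +y side. Now I'll measure positions.

Run:
```python
from h import *
im=cv2.imread('pics/top0.png'); f='top0.png'
hsv=cv2.cvtColor(im,cv2.COLOR_BGR2HSV)
def blob(m,roi,name,z):
    u0,v0,u1,v1=roi; s=np.zeros_like(m); s[v0:v1,u0:u1]=m[v0:v1,u0:u1]
    c=max(cv2.findContours(s,cv2.RETR_EXTERNAL,cv2.CHAIN_APPROX_NONE)[0],key=cv2.contourArea)
    M=cv2.moments(c); u,v=M['m10']/M['m00'],M['m01']/M['m00']; r=cv2.minAreaRect(c)
    w=np.array([ray(f,*p,z)[:2] for p in c[:,0].astype(float)]); mr=cv2.minAreaRect(w.astype(np.float32)*1000)
    print(name,round(u,1),round(v,1),np.round(ray(f,u,v,z),4),'rect mm',np.round(mr[0],1),np.round(mr[1],1),round(mr[2],1))
g=cv2.inRange(hsv,(50,100,60),(80,255,255)); blob(g,(130,200,240,290),'green',.008)
k=cv2.inRange(hsv,(0,0,0),(180,255,55)); blob(k,(185,230,225,270),'black',.008)
b=cv2.inRange(hsv,(100,120,30),(125,255,255)); blob(b,(360,240,440,290),'blue',.01)
# disc & tray: non-pink: low saturation
l=cv2.inRange(hsv,(0,0,0),(180,42,255)); 
print(hsv[206,300],hsv[190,270],hsv[230,215],hsv[254,294],hsv[262,294])
# disc by low R-B
d=im[:,:,2].astype(int)-im[:,:,0]
m=((d<12)*255).astype(np.uint8); blob(m,(285,190,318,222),'disc',.014)
blob(m,(130,205,245,290),'tray',.012); blob(m,(265,245,325,280),'rest',.03)
cv2.imwrite('pics/m.png',m[180:300,120:450])
```

```text
green 165.5 246.4 [0.5773 0.3153 0.008 ] rect mm [577.4 315.4] [80.  79.7] 89.4
black 206.1 250.1 [0.5667 0.2117 0.008 ] rect mm [567.1 211.9] [67.  66.2] 1.3
blue 399.6 266.9 [ 0.5184 -0.2758  0.01  ] rect mm [ 522.1 -276. ] [147.8  78. ] 89.4
[140   6 126] [ 10  48 155] [170  14 109] [113  26 117] [117  17 148]
disc 299.3 205.1 [ 0.6793 -0.0255  0.014 ] rect mm [679.4 -25.7] [57.2 56.6] 18.1
tray 185.6 248.5 [0.571  0.2628 0.012 ] rect mm [571.9 263.2] [229.4 148.5] 84.2
rest 293.0 263.8 [ 0.527  -0.0099  0.03  ] rect mm [528.  -11.2] [ 58.5 102. ] 1.7
```

View pics/m.png

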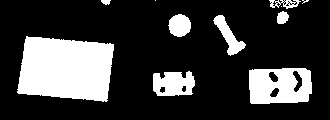

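```bash
cat >> h.py <<'E'
def st():
    s=env.sense(); return s['eef_pos'],R.from_rotvec(s['eef_rot']).as_matrix(),s
def go(x,y,z,yaw=None):
    # yaw: desired world heading of tool y (jaw) axis, rad; picks nearest modulo pi
    p,M,s=st(); d=M.T@(np.array([x,y,z])-p); t=0
    h=np.arctan2(M[1,1],M[0,1])
    if yaw is not None:
        e=(yaw-h+np.pi/2)%np.pi-np.pi/2; t=-e  # tool z down
    print('t',s['time_s'],'pos',np.round(p,4),'jaw heading',round(h,3),'tilt',np.round(M[:,2],3),'F',np.round(s['force'],1),'open',round(s['opening'],4),'q',np.round(s['joint_positions'],2))
    print('tool delta',np.round(d,4),'turn',round(t,3),'rows>=',np.ceil(np.linalg.norm(d)/.06))
E
python3 - <<'E'
from h import *
print(np.round(st()[1],3)); go(.60,-.03,.25,0.0)
E
```

```text
[[ 0.961  0.277 -0.   ]
 [ 0.277 -0.961  0.001]
 [ 0.    -0.001 -1.   ]]
t 0.15 pos [ 0.1732 -0.6003  0.1761] jaw heading -1.29 tilt [-0.     0.001 -1.   ] F [-0.7  1.3  0.2] open 0.0953 q [-1.4   0.49  1.56 -0.    1.09 -0.11]
tool delta [ 0.5682 -0.4298 -0.0735] turn -1.29 rows>= 12.0
```

>>> servo_tool([
  [0.047, -0.036, -0.006, 0, 1],
  [0.047, -0.036, -0.006, 0, 1],
  [0.047, -0.036, -0.006, 0, 1],
  [0.047, -0.036, -0.006, 0, 1],
  [0.047, -0.036, -0.006, 0, 1],
  [0.047, -0.036, -0.006, 0, 1],
  [0.047, -0.036, -0.006, 0, 1],
  [0.047, -0.036, -0.006, 0, 1],
  [0.047, -0.036, -0.006, 0, 1],
  [0.047, -0.036, -0.006, 0, 1],
  [0.047, -0.036, -0.006, 0, 1],
  [0.047, -0.036, -0.006, 0, 1],
])

```text
time_s: 1.65
eef_pos: [0.6063, -0.0138, 0.2493]
eef_rot: [-3.109, -0.429, 0.0]
force: [1.0, -1.1, -0.5]
opening: 0.0949
```

>>> servo_tool([
  [0, 0, 0, -0.185, 1],
  [0, 0, 0, -0.185, 1],
  [0, 0, 0, -0.185, 1],
  [0, 0, 0, -0.185, 1],
  [0, 0, 0, -0.185, 1],
  [0, 0, 0, -0.185, 1],
  [0, 0, 0, -0.185, 1],
])

```text
time_s: 2.52
eef_pos: [0.6074, -0.0087, 0.2468]
eef_rot: [-2.196, -2.239, 0.001]
force: [0.7, -0.0, 0.3]
opening: 0.095
```

Run:
```python
from h import *
go(.60,-.03,.25,0.0); snap('wrist','w1.png'); print(np.round(st()[1],3))
```

```text
t 2.525 pos [ 0.6074 -0.0087  0.2468] jaw heading 0.019 tilt [-0.004  0.003 -1.   ] F [ 0.7 -0.   0.3] open 0.095 q [-0.12  0.41  1.51  0.    1.23 -0.14]
tool delta [-0.0211 -0.0079 -0.0032] turn 0.019 rows>= 1.0
[[-0.029  1.    -0.005]
 [ 1.     0.029  0.003]
 [ 0.004 -0.004 -1.   ]]
```

View pics/w1.png

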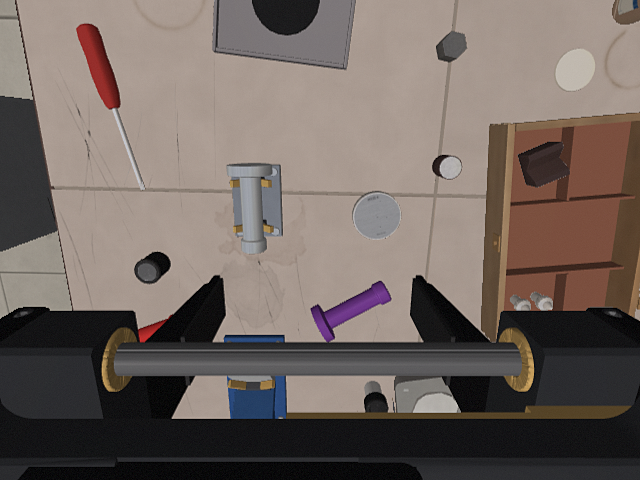

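Wrist view: disc at (377,216), anvil from foot (253,168) to head (255,247), with the purple decoy at (350,310). Measuring from this sharper image.

Run:
```python
from h import *
f='w1.png'; im=cv2.imread('pics/'+f)
a=cv2.resize(im[150:280,210:420],None,fx=3.8,fy=3.8,interpolation=cv2.INTER_CUBIC); cv2.imwrite('pics/w1c.png',a)
d=im[:,:,2].astype(int)-im[:,:,0]
m=((d<14)*255).astype(np.uint8); s=np.zeros_like(m); s[180:250,340:410]=m[180:250,340:410]
c=max(cv2.findContours(s,cv2.RETR_EXTERNAL,cv2.CHAIN_APPROX_NONE)[0],key=cv2.contourArea)
e=cv2.fitEllipse(c); print(e); print(ray(f,*e[0],.010))
w=np.array([ray(f,*p,.014)[:2]*1000 for p in c[:,0].astype(float)]); print(cv2.minEnclosingCircle(w.astype(np.float32)))
for n,p in dict(foot=(253,168),head=(255,247)).items(): print(n,ray(f,*p,.045))
p=proj('top0.png',[.527,-.01,.045]); print(p)
```

```text
((375.9976806640625, 214.92715454101562), (47.5589485168457, 47.82707595825195), 47.373291015625)
[ 0.67939356 -0.02467531  0.01      ]
((678.8699340820312, -24.22934913635254), 30.804719924926758)
foot [0.5341877  0.03293307 0.045     ]
head [ 0.53385504 -0.05866489  0.045     ]
[292.63815166 263.0767379 ]
```

View pics/w1c.png

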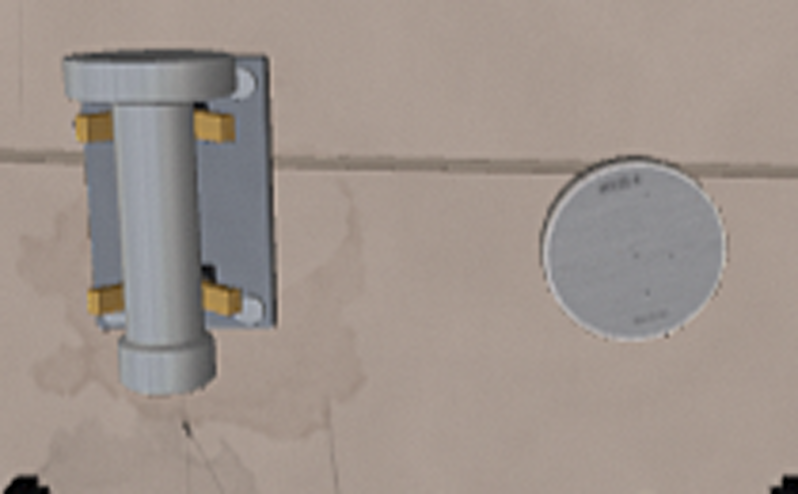

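Run:
```python
from h import *
go(.679,-.0245,.07,0.0)
```

```text
t 2.575 pos [ 0.6074 -0.0087  0.2468] jaw heading 0.029 tilt [-0.005  0.003 -1.   ] F [ 0.1 -0.1  0.2] open 0.0949 q [-0.12  0.41  1.51  0.    1.23 -0.15]
tool delta [-0.0185  0.0719  0.1764] turn 0.029 rows>= 4.0
```

>>> servo_tool([
  [-0.005, 0.018, 0.044, 0.0, 1],
  [-0.005, 0.018, 0.044, 0.0, 1],
  [-0.005, 0.018, 0.044, 0.0, 1],
  [-0.004, 0.018, 0.044, 0.029, 1],
  [0, 0, 0, 0, 1],
])

```text
time_s: 3.2
eef_pos: [0.6815, -0.0258, 0.0661]
eef_rot: [-2.235, -2.201, -0.0]
force: [0.3, 0.3, 0.6]
opening: 0.0951
```

Run:
```python
from h import *
go(.679,-.0245,.004,0.0); snap('wrist','w2.png')
```

```text
t 3.2 pos [ 0.6815 -0.0258  0.0661] jaw heading -0.016 tilt [-0.003  0.003 -1.   ] F [0.3 0.3 0.6] open 0.0951 q [-0.14  0.69  1.51  0.    0.95 -0.12]
tool delta [ 0.0011 -0.0023  0.0621] turn -0.016 rows>= 2.0
```

View pics/w2.png

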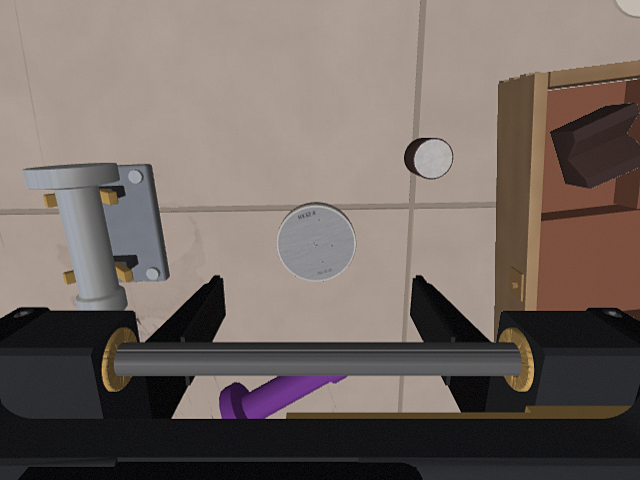

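>>> servo_tool([
  [0.0005, -0.001, 0.031, 0, 1],
  [0.0005, -0.001, 0.026, 0, 1],
  [0, 0, 0.003, 0, 1],
  [0, 0, 0, 0, 1],
])

```text
time_s: 3.75
eef_pos: [0.6829, -0.0244, 0.0173]
eef_rot: [2.235, 2.198, 0.014]
force: [0.6, 1.0, 0.3]
opening: 0.0955
```

Run:
```python
from h import *
go(.679,-.0245,.004,0.0); snap('wrist','w3.png'); f='w3.png'
for p in [(.679,-.0245,.014),(.649,-.0245,.014),(.709,-.0245,.014),(.679,.0055,.014)]: print(proj(f,p))
```

```text
t 3.75 pos [ 0.6829 -0.0244  0.0173] jaw heading -0.017 tilt [ 0.011  0.001 -1.   ] F [0.6 1.  0.3] open 0.0955 q [-0.13  0.74  1.55  0.    0.84 -0.12]
tool delta [-0.0002 -0.004   0.0133] turn -0.017 rows>= 1.0
[311.48095505 267.95143139]
[262.77058866 268.900688  ]
[360.10897238 267.00377958]
[310.41884441 220.50839084]
```

View pics/w3.png

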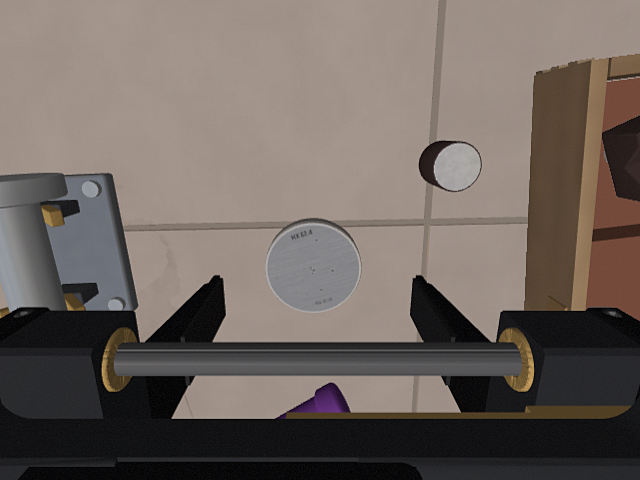

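>>> servo_tool([
  [0, -0.004, 0.012, 0, 1],
  [0, 0, 0.001, 0, 1],
  [0, 0, 0, 0, 1],
])

```text
time_s: 4.18
eef_pos: [0.6796, -0.0244, 0.0059]
eef_rot: [2.233, 2.196, 0.017]
force: [-0.5, 0.7, -0.2]
opening: 0.0952
```

Run:
```python
from h import *
go(.679,-.0245,.004,0.0)
```

```text
t 4.175 pos [ 0.6796 -0.0244  0.0059] jaw heading -0.017 tilt [ 0.015  0.001 -1.   ] F [-0.5  0.7 -0.2] open 0.0952 q [-0.13  0.75  1.57  0.    0.81 -0.12]
tool delta [-0.0001 -0.0007  0.0019] turn -0.017 rows>= 1.0
```

>>> servo_tool([
  [0, 0, 0.001, 0, 0.5],
  [0, 0, 0, 0, 0.1],
  [0, 0, 0, 0, 0.1],
  [0, 0, 0, 0, 0.1],
])

```text
time_s: 4.68
eef_pos: [0.6798, -0.0245, 0.0049]
eef_rot: [2.234, 2.195, 0.018]
force: [-0.6, 0.3, 0.2]
opening: 0.061
```

>>> servo_tool([
  [0, 0, 0, 0, 0.1],
  [0, 0, -0.02, 0, 0.1],
  [0, 0, -0.05, 0, 0.1],
  [0, 0, -0.04, 0, 0.1],
])

```text
time_s: 5.18
eef_pos: [0.677, -0.0245, 0.1176]
eef_rot: [2.236, 2.198, 0.013]
force: [-0.3, -0.4, -0.3]
opening: 0.0206
```

Run:
```python
from h import *
go(.5773,.3153,.10,-0.1);snap('scene','s1.png'); snap('wrist','w4.png')
im=cv2.imread('pics/s1.png'); cv2.imwrite('pics/s1c.png',cv2.resize(im[150:330,200:420],None,fx=3.3,fy=3.3,interpolation=cv2.INTER_CUBIC))
```

```text
t 5.175 pos [ 0.677  -0.0245  0.1176] jaw heading -0.017 tilt [ 0.01   0.002 -1.   ] F [-0.3 -0.4 -0.3] open 0.0206 q [-0.13  0.62  1.49  0.    1.02 -0.12]
tool delta [ 0.338  -0.1057  0.0171] turn 0.083 rows>= 6.0
```

View pics/s1c.png

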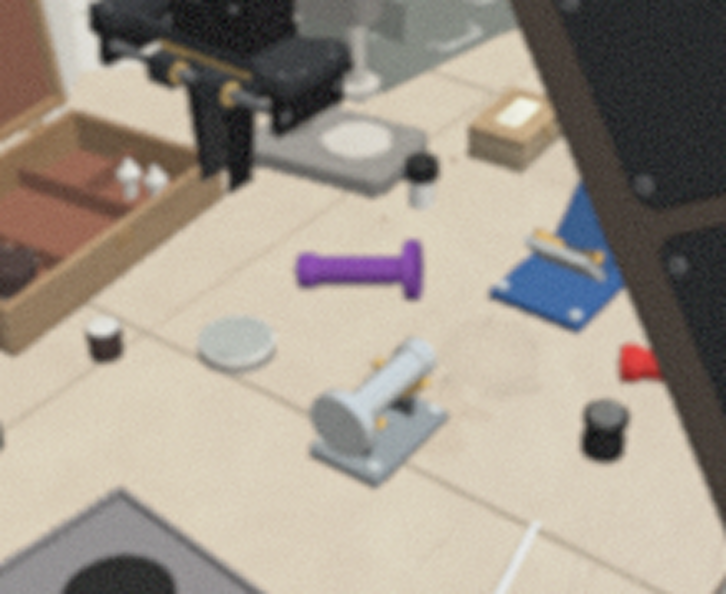

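View pics/w4.png

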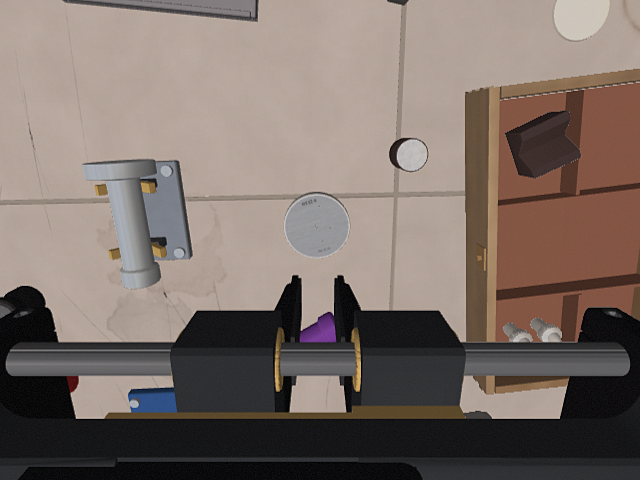

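The fingers hadn't finished closing (opening was still 61 mm), so the disc stayed put at (317,226). I'll open and try again with more wait.

>>> servo_tool([
  [0, 0, 0, 0, 0.9],
  [0, 0, 0, 0, 0.9],
  [0, 0, 0, 0, 0.9],
  [0, 0, 0, 0, 0.9],
  [0, 0, 0, 0, 0.9],
  [0, 0, 0, 0, 0.9],
  [0, 0, 0, 0, 0.9],
])

```text
time_s: 6.15
eef_pos: [0.6779, -0.0245, 0.1195]
eef_rot: [2.234, 2.196, 0.017]
force: [0.5, 0.2, 0.8]
opening: 0.0777
```

Run:
```python
from h import *
f='w4.png'; im=cv2.imread('pics/'+f)
d=im[:,:,2].astype(int)-im[:,:,0]
m=((d<14)*255).astype(np.uint8); s=np.zeros_like(m); s[180:264,275:360]=m[180:264,275:360]
c=max(cv2.findContours(s,cv2.RETR_EXTERNAL,cv2.CHAIN_APPROX_NONE)[0],key=cv2.contourArea)
e=cv2.fitEllipse(c); print(e); print(ray(f,*e[0],.010))
go(.679,-.0245,.005,0.0)
```

```text
((316.1217346191406, 224.6641845703125), (64.72618103027344, 65.64483642578125), 0.4809012711048126)
[ 0.67959005 -0.02460163  0.01      ]
t 6.15 pos [ 0.6779 -0.0245  0.1195] jaw heading -0.017 tilt [ 0.014  0.001 -1.   ] F [0.5 0.2 0.8] open 0.0777 q [-0.13  0.62  1.49  0.    1.02 -0.12]
tool delta [-1.000e-04 -5.000e-04  1.145e-01] turn -0.017 rows>= 2.0
```

>>> servo_tool([
  [0, 0, 0.035, 0, 0.9],
  [0, 0, 0.035, 0, 0.9],
  [0, 0, 0.03, 0, 0.9],
  [0, 0, 0.01, 0, 0.9],
  [0, 0, 0.0, 0, 0.9],
])

```text
time_s: 6.78
eef_pos: [0.6807, -0.0246, 0.0081]
eef_rot: [2.232, 2.194, 0.02]
force: [1.0, 0.3, -0.3]
opening: 0.0856
```

Run:
```python
from h import *
go(.6795,-.0245,.004,0.0)
```

```text
t 6.775 pos [ 0.6807 -0.0246  0.0081] jaw heading -0.017 tilt [ 0.017  0.001 -1.   ] F [ 1.   0.3 -0.3] open 0.0856 q [-0.13  0.75  1.57  0.    0.81 -0.12]
tool delta [ 0.0001 -0.0013  0.0041] turn -0.017 rows>= 1.0
```

>>> servo_tool([
  [0, -0.0015, 0.004, 0, 0.1],
  [0, 0, 0, 0, 0.1],
  [0, 0, 0, 0, 0.1],
  [0, 0, 0, 0, 0.1],
  [0, 0, 0, 0, 0.1],
  [0, 0, 0, 0, 0.1],
  [0, 0, 0, 0, 0.1],
])

```text
time_s: 7.65
eef_pos: [0.681, -0.0247, 0.0075]
eef_rot: [2.229, 2.191, 0.025]
force: [0.1, -1.1, 0.0]
opening: 0.021
```

Run:
```python
from h import *
snap('scene','s2.png'); snap('wrist','w5.png')
im=cv2.imread('pics/s2.png'); cv2.imwrite('pics/s2c.png',cv2.resize(im[150:330,200:420],None,fx=3.3,fy=3.3,interpolation=cv2.INTER_CUBIC))
```

```text
(no output)
```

View pics/s2c.png

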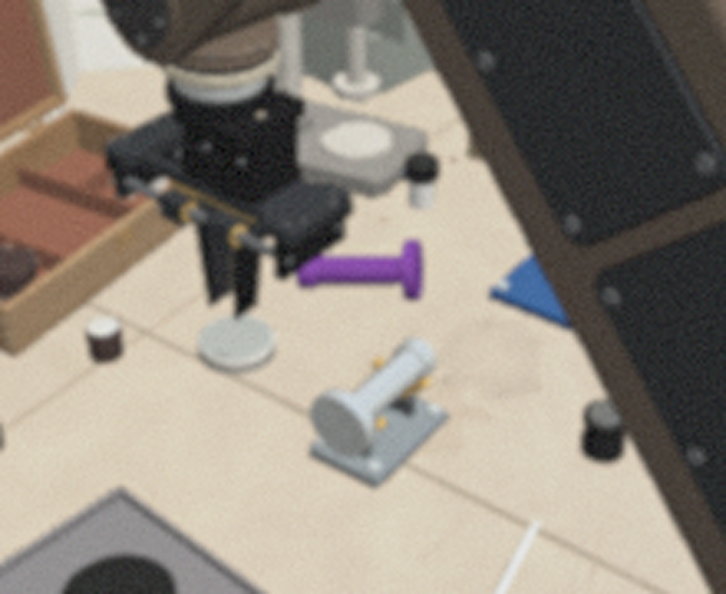

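View pics/w5.png

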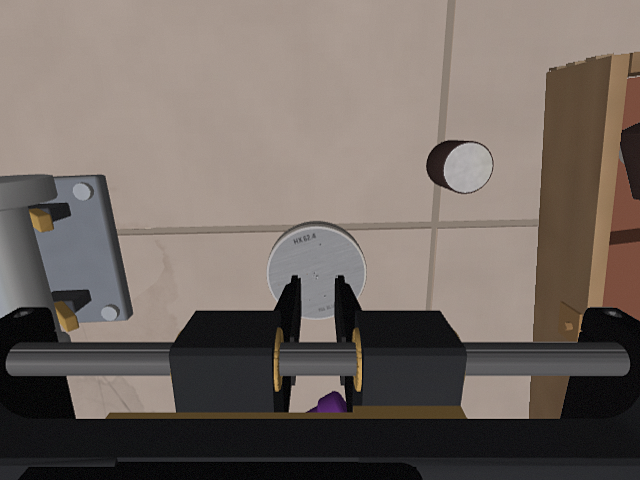

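Run:
```python
from h import *
p,M,s=st(); print(p,s['opening'],np.round(M,3))
for dz in (0,-.0188):
  for x in (-.01,0,.01):
    q=p+M@np.array([x,s['opening']/2,dz]); print(dz,x,q,proj('w5.png',q), proj('s2.png',q))
i=np.load('pics/w5.png.npz')['T']; print(np.round(M.T@(i[:3,3]-p),4))
```

```text
[ 0.68094321 -0.02472526  0.00754848] 0.013456264167837958 [[ 0.017  1.     0.022]
 [ 1.    -0.017 -0.   ]
 [ 0.     0.022 -1.   ]]
0 -0.01 [ 0.68749843 -0.03483841  0.00769413] [328.77277876 284.8373785 ] [271.52541627 251.1719308 ]
0 0 [ 0.68766871 -0.02483986  0.00769777] [328.92537117 269.61788185] [268.85513268 253.04830131]
0 0.01 [ 0.68783899 -0.01484131  0.00770141] [329.08190305 254.00546553] [266.15356734 254.94665306]
-0.0188 -0.01 [ 0.68708122 -0.03483814  0.0264895 ] [329.76817029 298.12359067] [271.21655927 245.34779351]
-0.0188 0 [ 0.6872515  -0.02483959  0.02649314] [329.94809329 281.73980409] [268.51701044 247.2091873 ]
-0.0188 0.01 [ 0.68742178 -0.01484104  0.02649678] [330.13307873 264.89503181] [265.78551002 249.09261235]
[ 0.0797 -0.0003 -0.2075]
```

Run:
```python
from h import *
a=cv2.imread('pics/w5.png')[215:345,240:395]; b=cv2.imread('pics/s2.png')[200:275,245:310]
b=cv2.resize(b,(520,600),interpolation=cv2.INTER_CUBIC); a=cv2.resize(a,None,fx=5,fy=4.6,interpolation=cv2.INTER_CUBIC)
cv2.imwrite('pics/a.png',a); cv2.imwrite('pics/b.png',b)
```

```text
(no output)
```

View pics/a.png

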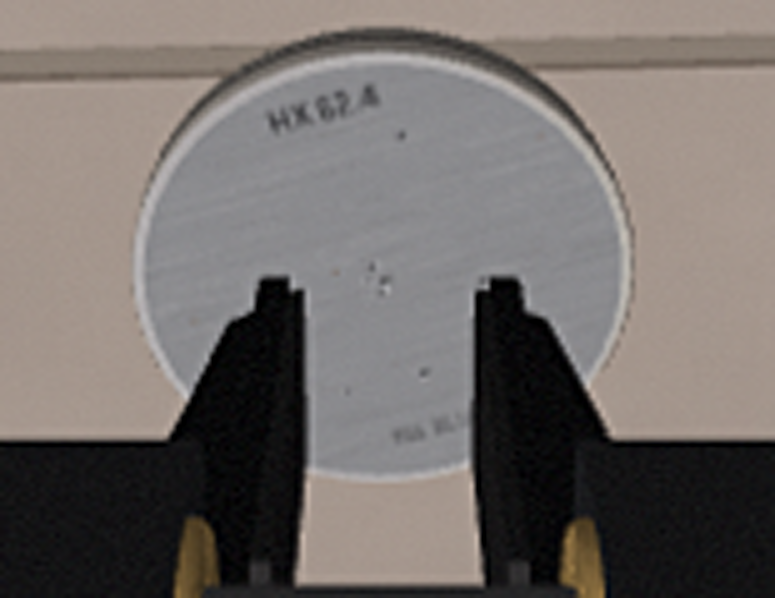

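View pics/b.png

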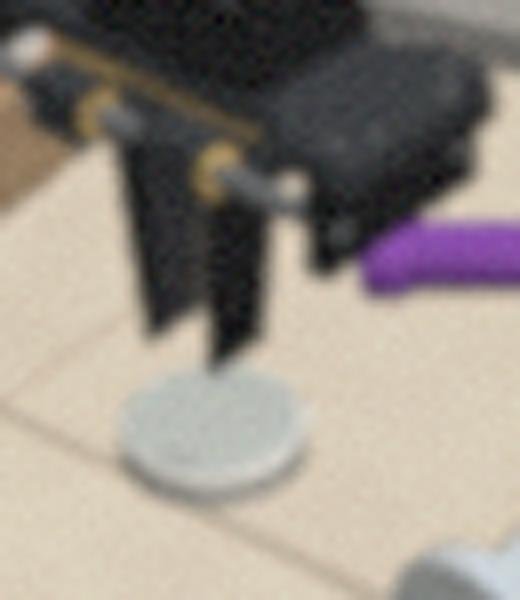

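Run:
```python
from h import *
def rr(f,u,v):
    d=np.load('pics/'+f+'.npz'); K,T=d['K'],d['T']; r=T[:3,:3]@np.linalg.inv(K)@np.array([u,v,1.]); return T[:3,3],r/np.linalg.norm(r)
for a,b in [((300,276),(271.9,246.3)),((293,276),(271.9,246.3))]:
    o1,r1=rr('w5.png',*a); o2,r2=rr('s2.png',*b)
    A=np.stack([r1,-r2],1); t=np.linalg.lstsq(A,o2-o1,rcond=None)[0]; print(o1+r1*t[0],o2+r2*t[1])
for z in (.0075,.014,.02,.025,.03): print(z,ray('s2.png',271.9,246.3,z),ray('w5.png',300,276,z))
go(.6795,-.0245,.003)
```

```text
[ 0.67113232 -0.01562729  0.039765  ] [ 0.66933388 -0.01871991  0.04107549]
[ 0.66771867 -0.01418874  0.04311038] [ 0.66669205 -0.01598973  0.04389295]
0.0075 [ 0.70081631 -0.0512552   0.0075    ] [ 0.66998284 -0.02863102  0.0075    ]
0.014 [ 0.69472152 -0.04495658  0.014     ] [ 0.67021441 -0.02601133  0.014     ]
0.02 [ 0.68909555 -0.03914246  0.02      ] [ 0.67042817 -0.02359316  0.02      ]
0.025 [ 0.68440724 -0.03429737  0.025     ] [ 0.6706063  -0.02157801  0.025     ]
0.03 [ 0.67971894 -0.02945227  0.03      ] [ 0.67078443 -0.01956287  0.03      ]
t 7.75 pos [ 0.6809 -0.0247  0.0075] jaw heading -0.017 tilt [ 0.022 -0.    -1.   ] F [ 0.3  0.6 -0.5] open 0.0135 q [-0.13  0.75  1.57  0.    0.8  -0.12]
tool delta [ 0.0002 -0.0015  0.0045] turn 0 rows>= 1.0
```

The fingers passed over the disc. Triangulating the fingertip from both cameras puts it at about z=0.041 while the reported TCP is at z=0.0075. The finger gap in pixels agrees, so the fingers seem to end about 33 mm short of the reported TCP. I'll open and descend further while watching the force.

>>> servo_tool([
  [0, 0, 0, 0, 1],
  [0, 0, 0, 0, 1],
  [0, 0, 0, 0, 1],
  [0, 0, 0, 0, 1],
  [0, 0, 0, 0, 1],
  [0, 0, 0, 0, 1],
  [0, 0, 0, 0, 1],
  [0, 0, 0, 0, 1],
])

```text
time_s: 8.75
eef_pos: [0.6809, -0.0247, 0.0074]
eef_rot: [2.229, 2.192, 0.025]
force: [0.3, 0.1, 0.4]
opening: 0.0879
```

Run:
```python
from h import *
go(.6795,-.0245,-.01); snap('scene','s3.png')
im=cv2.imread('pics/s3.png'); cv2.imwrite('pics/b.png',cv2.resize(im[180:280,225:330],None,fx=6,fy=6,interpolation=cv2.INTER_CUBIC))
```

```text
t 8.75 pos [ 0.6809 -0.0247  0.0074] jaw heading -0.017 tilt [ 0.022  0.    -1.   ] F [0.3 0.1 0.4] open 0.0879 q [-0.13  0.75  1.57  0.    0.8  -0.12]
tool delta [ 0.0002 -0.0018  0.0174] turn 0 rows>= 1.0
```

View pics/b.png

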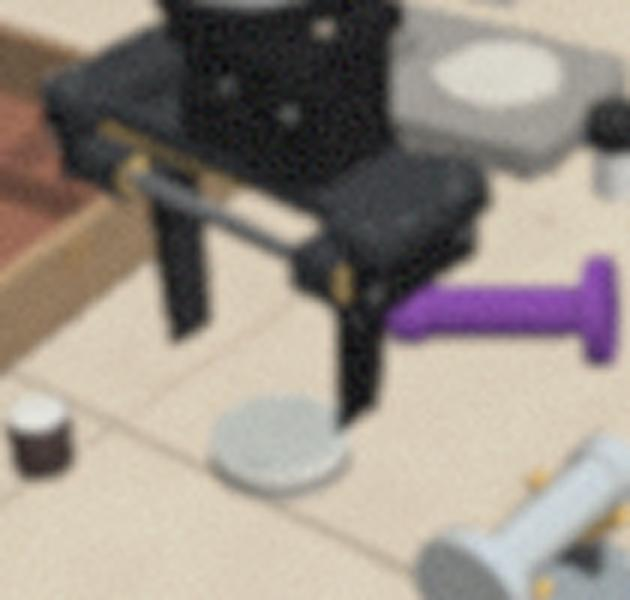

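>>> servo_tool([
  [0, -0.0015, 0.01, 0, 1],
  [0, 0, 0.01, 0, 1],
  [0, 0, 0, 0, 1],
])

```text
time_s: 9.18
eef_pos: [0.6794, -0.0247, -0.0145]
eef_rot: [2.23, 2.192, 0.024]
force: [0.3, -0.0, 0.4]
opening: 0.0954
```

Run:
```python
from h import *
for z in (.0075,.03,.035,.04,.045): print(z,proj('s3.png',(.637,-.0147,z)),proj('s3.png',(.637,-.0347,z)))
go(.6795,-.0245,-.029)
```

```text
0.0075 [281.40214994 262.63272126] [286.60817528 258.63034964]
0.03 [280.98885281 255.47397185] [286.26396075 251.50914082]
0.035 [280.89560664 253.85884822] [286.18631487 249.90278071]
0.04 [280.8018413  252.23473189] [286.10824195 248.28758572]
0.045 [280.70755242 250.60154752] [286.02973845 246.66348276]
t 9.175 pos [ 0.6794 -0.0247 -0.0145] jaw heading -0.017 tilt [ 0.021  0.    -1.   ] F [ 0.3 -0.   0.4] open 0.0954 q [-0.13  0.77  1.58  0.    0.76 -0.12]
tool delta [ 0.0002 -0.0002  0.0145] turn 0 rows>= 1.0
```

TCP reads -14.5 mm with zero contact force, so the fingertips really are about 34 mm above the reported TCP. I'll keep descending on that basis.

>>> servo_tool([
  [0, 0, 0.008, 0, 1],
  [0, 0, 0.006, 0, 1],
  [0, 0, 0.001, 0, 0.1],
  [0, 0, 0, 0, 0.1],
  [0, 0, 0, 0, 0.1],
  [0, 0, 0, 0, 0.1],
  [0, 0, 0, 0, 0.1],
  [0, 0, 0, 0, 0.1],
  [0, 0, 0, 0, 0.1],
])

```text
time_s: 10.3
eef_pos: [0.6801, -0.0247, -0.0304]
eef_rot: [2.229, 2.192, 0.024]
force: [0.2, 0.6, -0.3]
opening: 0.0593
```

Gripped (59 mm opening). Lifting.

>>> servo_tool([
  [0, 0, -0.02, 0, 0.1],
  [0, 0, -0.04, 0, 0.1],
  [0, 0, -0.04, 0, 0.1],
  [0, 0, 0, 0, 0.1],
])

```text
time_s: 10.8
eef_pos: [0.6773, -0.0246, 0.0751]
eef_rot: [2.23, 2.192, 0.024]
force: [-0.2, 0.1, -3.2]
opening: 0.059
```

Run:
```python
from h import *
go(.5773,.3153,.06,-0.1); snap('wrist','w6.png')
```

```text
t 10.8 pos [ 0.6773 -0.0246  0.0751] jaw heading -0.017 tilt [ 0.021  0.    -1.   ] F [-0.2  0.1 -3.2] open 0.059 q [-0.14  0.66  1.54  0.    0.93 -0.12]
tool delta [ 0.3382 -0.1061  0.013 ] turn 0.083 rows>= 6.0
```

View pics/w6.png

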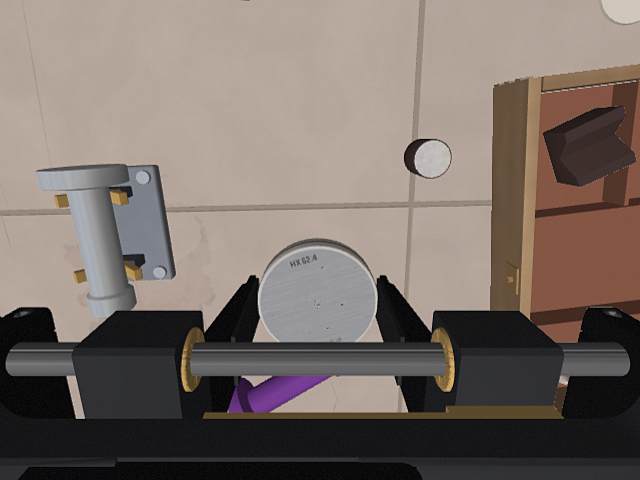

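Disc held (320,297). Moving over the green pad.

>>> servo_tool([
  [0.03, -0.01, 0, 0, 0.1],
  [0.05, -0.0155, 0, 0, 0.1],
  [0.05, -0.0155, 0, 0, 0.1],
  [0.05, -0.0155, 0, 0, 0.1],
  [0.05, -0.0155, 0, 0, 0.1],
  [0.05, -0.0155, 0, 0, 0.1],
  [0.03, -0.01, 0, 0.08, 0.1],
  [0.01, -0.002, 0, 0, 0.1],
  [0, 0, 0, 0, 0.1],
])

```text
time_s: 11.98
eef_pos: [0.5736, 0.3044, 0.0582]
eef_rot: [2.328, 2.106, -0.006]
force: [-0.5, -0.5, -3.4]
opening: 0.059
```

Run:
```python
from h import *
go(.5773,.3153,-.018,-0.1); snap('wrist','w7.png')
```

```text
t 11.975 pos [0.5736 0.3044 0.0582] jaw heading -0.1 tilt [-0.001 -0.004 -1.   ] F [-0.5 -0.5 -3.4] open 0.059 q [ 0.39  0.65  1.61 -0.    0.89  0.49]
tool delta [0.0116 0.0026 0.0762] turn 0.0 rows>= 2.0
```

View pics/w7.png

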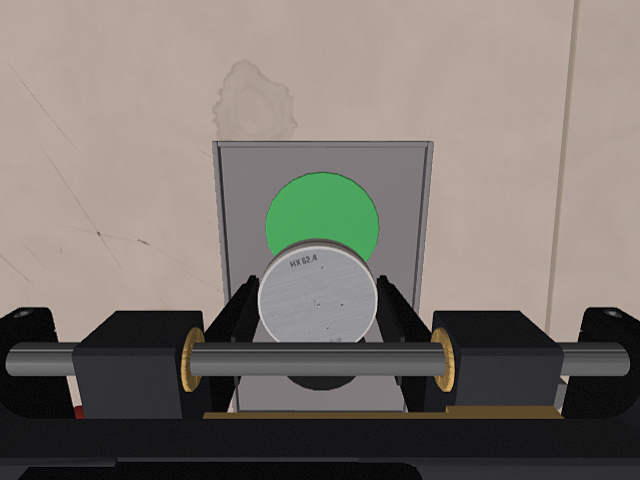

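Run:
```python
from h import *
f='w7.png'; im=cv2.imread('pics/'+f); hsv=cv2.cvtColor(im,cv2.COLOR_BGR2HSV)
g=cv2.inRange(hsv,(50,100,60),(80,255,255)); c=max(cv2.findContours(g,0,1)[0],key=cv2.contourArea)[:,0].astype(float)
w=np.array([ray(f,*p,.008)[:2] for p in c]); 
# circle fit r=.042 on upper arc
from scipy.optimize import least_squares
up=c[:,1]<222; q=w[up]
r=least_squares(lambda t:np.hypot(q[:,0]-t[0],q[:,1]-t[1])-.042,[.577,.315]); print(r.x,r.cost**.5)
go(*r.x,-.018,-.1)
```

```text
[0.57761174 0.31482484] 0.004017965486654134
t 12.025 pos [0.5737 0.3038 0.0583] jaw heading -0.101 tilt [-0.001 -0.004 -1.   ] F [ 0.3  0.3 -3.1] open 0.0587 q [ 0.39  0.65  1.61 -0.    0.89  0.49]
tool delta [0.0117 0.0028 0.0762] turn -0.001 rows>= 2.0
```

>>> servo_tool([
  [0.007, 0.002, 0.01, 0, 0.1],
  [0.007, 0.001, 0.025, 0, 0.1],
  [0, 0, 0.025, 0, 0.1],
  [0, 0, 0.012, 0, 0.1],
  [0, 0, 0.002, 0, 0.1],
  [0, 0, 0, 0, 0.1],
])

```text
time_s: 12.78
eef_pos: [0.5812, 0.3135, -0.0196]
eef_rot: [2.333, 2.1, -0.006]
force: [-1.1, 0.2, -2.7]
opening: 0.0588
```

Run:
```python
from h import *
go(.5776,.315,-.022,-.1)
```

```text
t 12.775 pos [ 0.5812  0.3135 -0.0196] jaw heading -0.105 tilt [-0.001 -0.004 -1.   ] F [-1.1  0.2 -2.7] open 0.0588 q [ 0.4   0.77  1.62 -0.01  0.76  0.51]
tool delta [ 0.0011 -0.0037  0.0024] turn -0.005 rows>= 1.0
```

>>> servo_tool([
  [0.001, -0.003, 0.0015, 0, 0.1],
  [0, 0, 0.001, 0, 0.1],
  [0, 0, 0.001, 0, 0.1],
])

```text
time_s: 13.15
eef_pos: [0.5789, 0.3152, -0.0214]
eef_rot: [2.332, 2.1, -0.002]
force: [-0.6, -0.1, -3.5]
opening: 0.0594
```

>>> servo_tool([
  [0, 0, 0.0015, 0, 0.1],
  [0, 0, 0.0015, 0, 0.1],
])

```text
time_s: 13.4
eef_pos: [0.579, 0.3154, -0.0222]
eef_rot: [2.332, 2.1, -0.0]
force: [-7.0, -3.4, 16.6]
opening: 0.0589
```

Contact with the pad. Releasing; I'll open gently to 0.72 (68 mm), then rise.

>>> servo_tool([
  [0, 0, -0.0005, 0, 0.8],
  [0, 0, 0, 0, 0.8],
  [0, 0, 0, 0, 0.8],
  [0, 0, 0, 0, 0.8],
])

```text
time_s: 13.9
eef_pos: [0.5799, 0.3157, -0.0207]
eef_rot: [2.331, 2.099, 0.003]
force: [0.7, 0.5, 0.9]
opening: 0.0757
```

>>> servo_tool([
  [0, 0, -0.02, 0, 0.8],
  [0, 0, -0.045, 0, 0.8],
  [0, 0, -0.045, 0, 0.8],
  [0, 0, -0.04, 0, 0.8],
])

```text
time_s: 14.4
eef_pos: [0.5781, 0.3156, 0.1344]
eef_rot: [2.332, 2.1, -0.003]
force: [-0.8, 0.1, 0.0]
opening: 0.0762
```

Run:
```python
from h import *
go(.534,-.012,.06,0); snap('wrist','w8.png'); snap('top','t1.png')
im=cv2.imread('pics/t1.png'); cv2.imwrite('pics/b.png',cv2.resize(im[205:295,130:330],None,fx=4,fy=4,interpolation=cv2.INTER_CUBIC))
```

```text
t 14.4 pos [0.5781 0.3156 0.1344] jaw heading -0.105 tilt [ 0.001 -0.004 -1.   ] F [-0.8  0.1  0. ] open 0.0762 q [ 0.4   0.58  1.52 -0.    1.05  0.51]
tool delta [-0.3302 -0.0097  0.0755] turn -0.105 rows>= 6.0
```

View pics/w8.png

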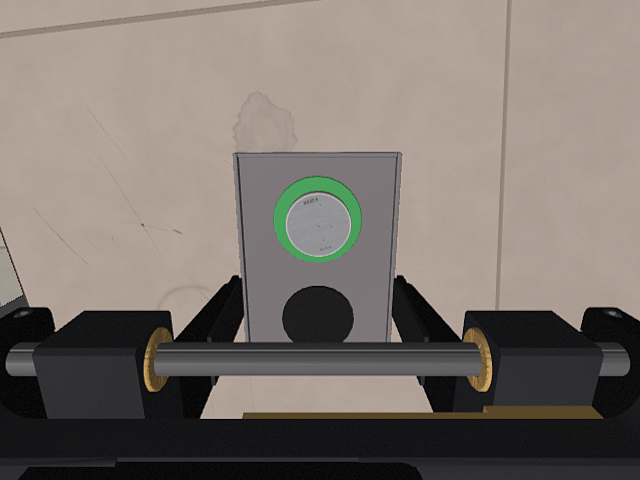

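>>> servo_tool([
  [-0.04, -0.001, 0, 0, 0.6],
  [-0.055, -0.001, 0, 0, 0.6],
  [-0.055, -0.001, 0, 0, 0.6],
  [-0.055, -0.001, 0, 0, 0.6],
  [-0.055, -0.001, 0, 0, 0.6],
  [-0.045, -0.001, 0, 0, 0.6],
  [-0.025, -0.003, 0, -0.1, 0.6],
  [0, 0, 0, 0, 0.6],
])

```text
time_s: 15.5
eef_pos: [0.5347, -0.0199, 0.1424]
eef_rot: [2.216, 2.213, 0.015]
force: [0.3, 0.6, 0.2]
opening: 0.0569
```

Run:
```python
from h import *
from scipy.optimize import least_squares
f='w8.png'; im=cv2.imread('pics/'+f); hsv=cv2.cvtColor(im,cv2.COLOR_BGR2HSV)
g=cv2.inRange(hsv,(50,100,60),(80,255,255)); c=max(cv2.findContours(g,0,1)[0],key=cv2.contourArea)[:,0].astype(float)
w=np.array([ray(f,*p,.008)[:2] for p in c]);r=least_squares(lambda t:np.hypot(w[:,0]-t[0],w[:,1]-t[1])-.042,[.577,.315]);print('green',r.x,r.cost)
print('disc',ray(f,319,225,.022))
go(.534,-.012,.06,0); snap('wrist','w9.png')
```

```text
green [0.57780649 0.31603753] 0.00015024234769895397
disc [0.57941187 0.31487502 0.022     ]
t 15.5 pos [ 0.5347 -0.0199  0.1424] jaw heading -0.001 tilt [ 0.014  0.    -1.   ] F [0.3 0.6 0.2] open 0.0569 q [-0.16  0.4   1.83  0.    0.9  -0.16]
tool delta [ 0.0079 -0.0018  0.0824] turn -0.001 rows>= 2.0
```

View pics/w9.png

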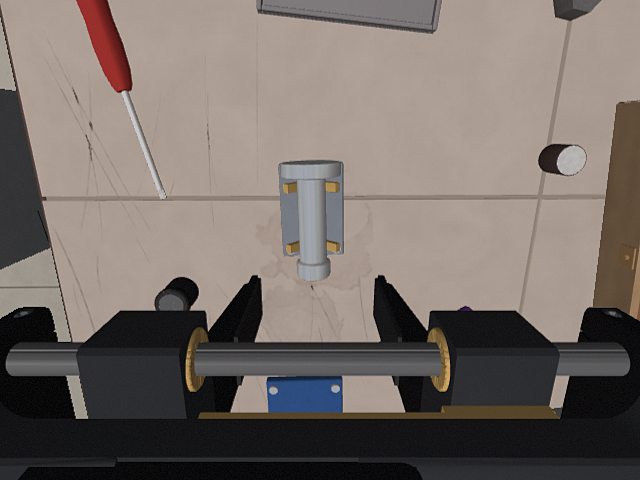

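Disc sits about 2 mm from pad centre. The anvil is at (310,170) foot to (314,270) head. Enlarging to measure.

Run:
```python
from h import *
im=cv2.imread('pics/w9.png'); cv2.imwrite('pics/b.png',cv2.resize(im[150:290,260:365],None,fx=4.2,fy=4.2,interpolation=cv2.INTER_CUBIC))
```

```text
(no output)
```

View pics/b.png

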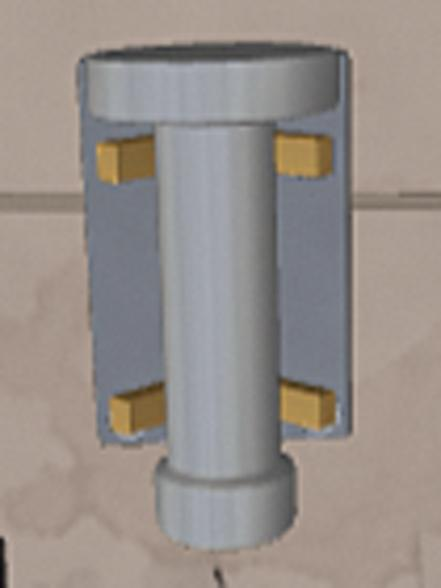

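Run:
```python
from h import *
f='w9.png'
print(ray(f,311.7,197.6,.045),ray(f,313.1,254.8,.045))
print('d11',ray(f,311.2,179,.07),'d100',ray(f,313.8,280.5,.06),'d84',ray(f,313.1,264.3,.06))
```

```text
[0.5310144  0.00745881 0.045     ] [ 0.53197399 -0.04338006  0.045     ]
d11 [0.53076202 0.02603894 0.07      ] d100 [ 0.53245676 -0.06152684  0.06      ] d84 [ 0.53192105 -0.04677333  0.06      ]
```

Run:
```python
from h import *
go(.5315,-.0073,.03,0.01)
```

```text
t 15.55 pos [ 0.5349 -0.0191  0.1424] jaw heading -0.002 tilt [ 0.014  0.    -1.   ] F [ 0.2  0.1 -1.1] open 0.0572 q [-0.16  0.4   1.83  0.    0.9  -0.16]
tool delta [ 0.0118 -0.005   0.1124] turn -0.012 rows>= 2.0
```

>>> servo_tool([
  [0.006, -0.003, 0.03, 0, 0.6],
  [0.006, -0.002, 0.04, 0, 0.6],
  [0, 0, 0.035, 0, 0.6],
  [0, 0, 0, 0, 0.6],
])

```text
time_s: 16.05
eef_pos: [0.5331, -0.0025, 0.0364]
eef_rot: [2.219, 2.207, 0.02]
force: [-0.1, 0.7, 0.4]
opening: 0.0568
```

Run:
```python
from h import *
go(.5315,-.0073,-.003,0.01); snap('wrist','w10.png')
for d in (11,45,84): print(proj('w10.png',(.5315,.0377-d/1000,.057)))
```

```text
t 16.05 pos [ 0.5331 -0.0025  0.0364] jaw heading -0.006 tilt [ 0.018  0.    -1.   ] F [-0.1  0.7  0.4] open 0.0568 q [-0.13  0.55  1.93  0.    0.64 -0.13]
tool delta [-0.0048 -0.0022  0.0394] turn -0.016 rows>= 1.0
[315.31732224 232.02688465]
[315.7287815  290.95445392]
[316.15537832 352.04996295]
```

View pics/w10.png

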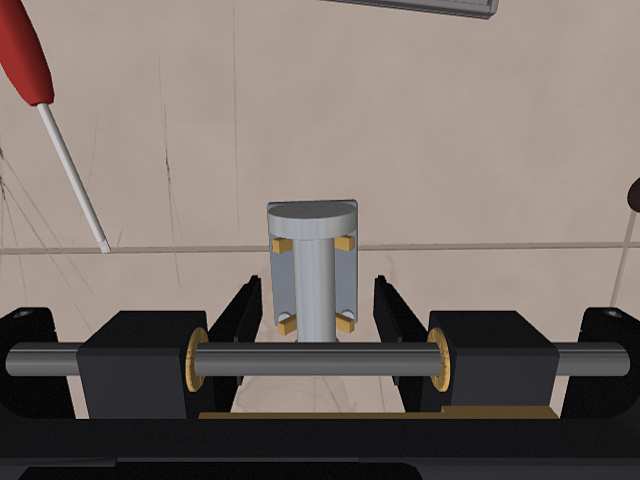

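>>> servo_tool([
  [-0.003, -0.002, 0.02, 0, 0.6],
  [-0.002, 0, 0.018, 0, 0.6],
  [0, 0, 0.003, 0, 0.6],
  [0, 0, 0, 0, 0.6],
])

```text
time_s: 16.6
eef_pos: [0.5367, -0.0063, 0.0023]
eef_rot: [2.213, 2.2, 0.031]
force: [-0.3, -0.5, 0.8]
opening: 0.0569
```

Run:
```python
from h import *
go(.5315,-.0073,-.003,0.01); snap('scene','s4.png')
im=cv2.imread('pics/s4.png'); cv2.imwrite('pics/b.png',cv2.resize(im[200:310,250:370],None,fx=5,fy=5,interpolation=cv2.INTER_CUBIC))
```

```text
t 16.6 pos [ 0.5367 -0.0063  0.0023] jaw heading -0.006 tilt [ 0.029 -0.001 -1.   ] F [-0.3 -0.5  0.8] open 0.0569 q [-0.14  0.61  1.95  0.01  0.55 -0.14]
tool delta [-0.001  -0.0053  0.0051] turn -0.016 rows>= 1.0
```

View pics/b.png

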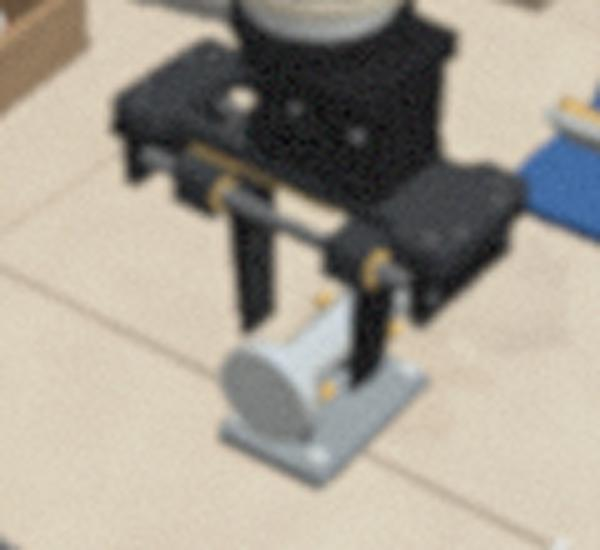

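>>> servo_tool([
  [-0.001, -0.004, 0.004, 0, 0.6],
  [0, 0, 0, 0, 0.1],
  [0, 0, 0, 0, 0.1],
  [0, 0, 0, 0, 0.1],
  [0, 0, 0, 0, 0.1],
  [0, 0, 0, 0, 0.1],
  [0, 0, 0, 0, 0.1],
])

```text
time_s: 17.52
eef_pos: [0.5325, -0.0073, -0.0004]
eef_rot: [2.212, 2.2, 0.031]
force: [-1.1, 1.0, 0.5]
opening: 0.0233
```

Run:
```python
from h import *
go(.5315,-.0073,-.003,0.01)
```

```text
t 17.525 pos [ 5.325e-01 -7.300e-03 -4.000e-04] jaw heading -0.005 tilt [ 0.029 -0.001 -1.   ] F [-1.1  1.   0.5] open 0.0233 q [-0.14  0.61  1.97  0.01  0.54 -0.14]
tool delta [-0.     -0.001   0.0025] turn -0.015 rows>= 1.0
```

Gripped (23.3 mm). Lifting.

>>> servo_tool([
  [0, 0, -0.01, 0, 0.1],
  [0, 0, -0.04, 0, 0.1],
  [0, 0, -0.055, 0, 0.1],
  [0, 0, -0.055, 0, 0.1],
  [0, 0, -0.04, 0, 0.1],
  [0, 0, -0.02, 0, 0.1],
  [0, 0, 0, 0, 0.1],
])

```text
time_s: 18.4
eef_pos: [0.5247, -0.0067, 0.2284]
eef_rot: [2.214, 2.199, 0.031]
force: [0.0, -0.5, -3.0]
opening: 0.0233
```

Run:
```python
from h import *
go(.52,-.38,.21,0.01); snap('scene','s5.png'); snap('wrist','w11.png')
im=cv2.imread('pics/s5.png'); cv2.imwrite('pics/b.png',cv2.resize(im[130:290,240:400],None,fx=3.7,fy=3.7,interpolation=cv2.INTER_CUBIC))
```

```text
t 18.4 pos [ 0.5247 -0.0067  0.2284] jaw heading -0.007 tilt [ 0.029 -0.    -1.   ] F [ 0.  -0.5 -3. ] open 0.0233 q [-0.14  0.28  1.75  0.    1.08 -0.14]
tool delta [-0.3733 -0.0027  0.0184] turn -0.017 rows>= 7.0
```

View pics/b.png

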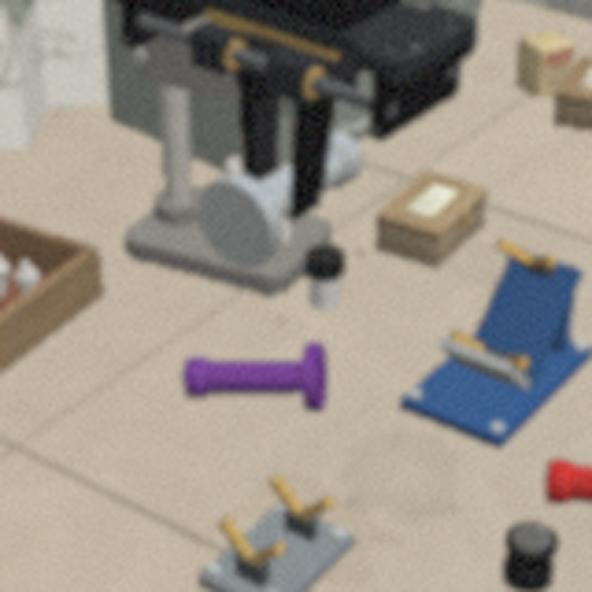

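View pics/w11.png

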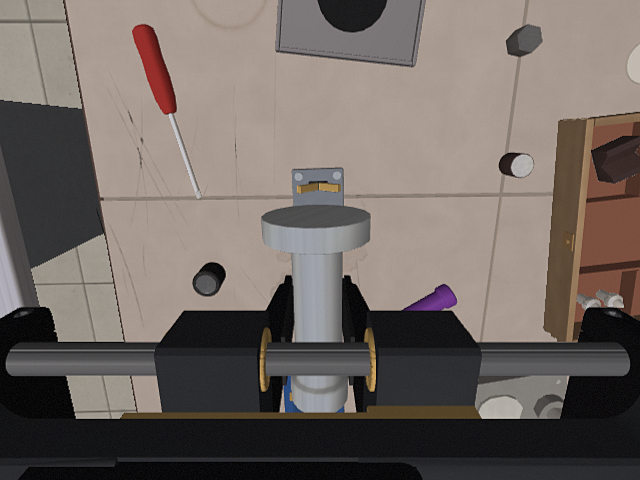

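Anvil held level. Moving past the blue block to view it with the wrist camera.

>>> servo_tool([
  [-0.03, 0, 0, 0, 0.1],
  [-0.047, 0, 0, 0, 0.1],
  [-0.047, 0, 0, 0, 0.1],
  [-0.047, 0, 0, 0, 0.1],
  [-0.047, 0, 0, 0, 0.1],
  [-0.047, 0, 0, 0, 0.1],
  [-0.047, 0, 0, 0, 0.1],
  [-0.03, 0, 0, 0, 0.1],
  [0, 0, 0, 0, 0.1],
])

```text
time_s: 19.62
eef_pos: [0.5172, -0.357, 0.209]
eef_rot: [-2.224, -2.211, -0.019]
force: [-0.2, 1.0, -2.6]
opening: 0.0232
```

Run:
```python
from h import *
go(.52,-.36,.21,0.01); snap('wrist','w12.png')
```

```text
t 19.625 pos [ 0.5172 -0.357   0.209 ] jaw heading -0.006 tilt [ 0.005  0.013 -1.   ] F [-0.2  1.  -2.6] open 0.0232 q [-0.72  0.47  1.51  0.01  1.17 -0.72]
tool delta [-0.003   0.0028 -0.001 ] turn -0.016 rows>= 1.0
```

View pics/w12.png

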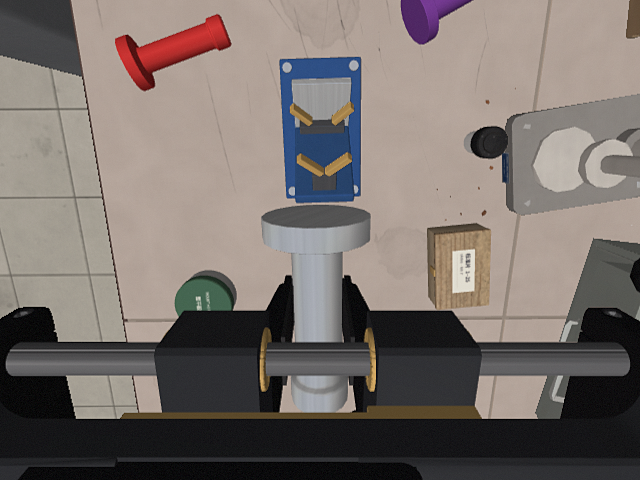

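Block clearly visible: base corners near (280,58), (361,57), (284,197) and (358,200). Enlarging.

Run:
```python
from h import *
im=cv2.imread('pics/w12.png'); cv2.imwrite('pics/b.png',cv2.resize(im[45:215,265:375],None,fx=3.5,fy=3.5,interpolation=cv2.INTER_CUBIC))
```

```text
(no output)
```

View pics/b.png

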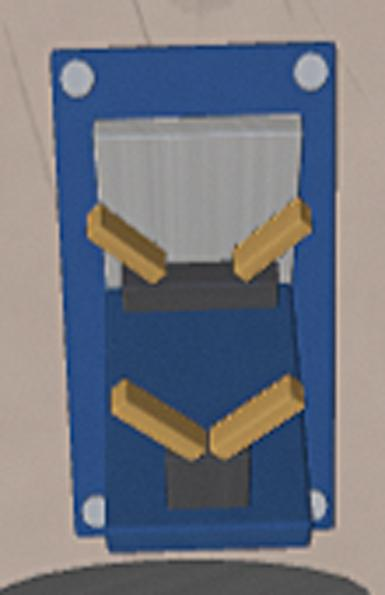

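Run:
```python
from h import *
from scipy.optimize import least_squares
f='w12.png'
C={(-42,72,10):(279.9,59.0),(42,72,10):(360.7,57.0),(-42,-72,10):(287,197.6),(42,-72,10):(360.1,195.6)}
def W(t,k): 
    c,s=np.cos(t[2]),np.sin(t[2]); x,y,z=np.array(k)/1000.; return np.array([t[0]+c*x-s*y,t[1]+s*x+c*y,z])
for k,v in C.items(): print(k,ray(f,*v,.01))
fun=lambda t:np.concatenate([proj(f,W(t,k))-np.array(v) for k,v in C.items()])
r=least_squares(fun,[.52,-.27,0]); print(r.x,np.round(r.fun,1))
for k in [(0,53.5,53.5),(-28,53.5,53.5),(28,53.5,53.5),(0,-11.2,101.2),(0,-26,116)]: print(k,W(r.x,k),proj(f,W(r.x,k)),proj('top0.png',W(r.x,k)))
for k in C: print(proj('top0.png',W(r.x,k)))
```

```text
(-42, 72, 10) [ 0.48051992 -0.2023502   0.01      ]
(42, 72, 10) [ 0.56279013 -0.20087342  0.01      ]
(-42, -72, 10) [ 0.48377446 -0.34430793  0.01      ]
(42, -72, 10) [ 0.56588367 -0.34256237  0.01      ]
[ 0.52323766 -0.27275715  0.02157682] [-0.8 -0.7  0.9 -1.1 -0.8  1.2  0.8  1.1]
(0, 53.5, 53.5) [ 0.52208339 -0.2192696   0.0535    ] [321.41212769  69.1386362 ] [379.07849672 263.74041077]
(-28, 53.5, 53.5) [ 0.49408991 -0.2198737   0.0535    ] [290.87245863  70.01367639] [379.69524284 275.32006054]
(28, 53.5, 53.5) [ 0.55007687 -0.21866549  0.0535    ] [351.9660384   68.26318796] [378.46650181 252.24996669]
(0, -11.2, 101.2) [ 0.5234793  -0.28395454  0.1012    ] [324.14470678 142.86998422] [409.65062208 260.54929432]
(0, -26, 116) [ 0.52379861 -0.29875109  0.116     ] [324.95998362 162.00884167] [417.37701516 259.5766723 ]
[370.37142157 282.66702101]
[368.70294334 249.31415281]
[428.22771201 280.79898977]
[425.91422709 247.43487031]
```

Run:
```python
from h import *
t=[.52324,-.27276,.0216]
def W(t,k): 
    c,s=np.cos(t[2]),np.sin(t[2]); x,y,z=np.array(k)/1000.; return np.array([t[0]+c*x-s*y,t[1]+s*x+c*y,z])
a=np.array([0,-.7071,.7071]); n=np.array([0,.7071,.7071]); F=np.array([0,45,45.])
def B(x,d,nn): return F+a*d+n*nn+np.array([x,0,0])
for name,(x,d,nn) in dict(upVl=(-20,79.5,1),upVr=(20,79.5,1),upApex=(0,79.5,-17),ftVl=(-30,5.5,-10),ftVr=(30,5.5,-10),plL=(-28,0,12),plR=(28,0,12),plLbot=(-28,0,-30),bedlow=(0,0,-40),bedtop=(0,100,-40)).items():
    p=B(x,d,nn); d_=np.load('pics/w12.png.npz'); T=d_['T']
    print(name,np.round(p,1),'wrist',np.round(proj('w12.png',W(t,p)),1),'depth',round(float((T[:3,:3].T@(W(t,p)-T[:3,3]))[2]),3),'top',np.round(proj('top0.png',W(t,p)),1),'scene',np.round(proj('s5.png',W(t,p)),1))
print(np.round(np.load('pics/w12.png.npz')['T'],3))
```

```text
upVl [-20.  -10.5 101.9] wrist [300.2 142.7] depth 0.305 top [410.  269.1] scene [386.1 202.1]
upVr [ 20.  -10.5 101.9] wrist [348.1 141.4] depth 0.305 top [408.9 251.9] scene [372.7 197.5]
upApex [  0.  -23.2  89.2] wrist [324.1 156.9] depth 0.321 top [413.8 261. ] scene [381.2 201.9]
ftVl [-30.   34.   41.8] wrist [290.5  94.3] depth 0.351 top [387.2 276.3] scene [379.1 230.2]
ftVr [30.  34.  41.8] wrist [352.9  92.5] depth 0.351 top [385.8 251.8] scene [359.4 222.7]
plL [-28.   53.5  53.5] wrist [290.9  70. ] depth 0.334 top [379.7 275.3] scene [375.1 229.7]
plR [28.  53.5 53.5] wrist [352.   68.3] depth 0.334 top [378.5 252.3] scene [356.5 222.6]
plLbot [-28.   23.8  23.8] wrist [294.1 107.1] depth 0.371 top [390.2 276. ] scene [379.7 233.7]
bedlow [ 0.  16.7 16.7] wrist [321.7 114.1] depth 0.379 top [392.  264.9] scene [371.7 231.2]
bedtop [  0.  -54.   87.4] wrist [324.8 191.5] depth 0.331 top [426.8 260.6] scene [386.6 197.7]
[[ 1.    -0.007  0.003  0.516]
 [-0.006 -0.963 -0.27  -0.28 ]
 [ 0.005  0.27  -0.963  0.418]
 [ 0.     0.     0.     1.   ]]
```

The V yokes and stop plate appear shifted about 12 mm toward -y from what the base centre implies, and both the wrist and top cameras agree. I'll work from the visible yokes: effective block origin (0.5235, -0.2847), yaw 0.022.

Run:
```python
from h import *
go(.523,-.2674,.09,0.022)
```

```text
t 19.675 pos [ 0.5171 -0.3558  0.209 ] jaw heading -0.005 tilt [ 0.004  0.013 -1.   ] F [-0.8 -0.6 -4.3] open 0.0236 q [-0.71  0.47  1.51  0.01  1.17 -0.71]
tool delta [0.0868 0.0049 0.1202] turn -0.027 rows>= 3.0
```

>>> servo_tool([
  [0.03, 0.002, 0.02, -0.027, 0.1],
  [0.035, 0.002, 0.035, 0, 0.1],
  [0.022, 0, 0.035, 0, 0.1],
  [0, 0, 0.025, 0, 0.1],
  [0, 0, 0, 0, 0.1],
])

```text
time_s: 20.3
eef_pos: [0.519, -0.2584, 0.0894]
eef_rot: [-2.184, -2.241, -0.019]
force: [0.3, -0.3, -3.0]
opening: 0.0235
```

Run:
```python
from h import *
go(.523,-.2674,.08,0.022); snap('scene','s6.png'); snap('wrist','w13.png')
im=cv2.imread('pics/s6.png'); cv2.imwrite('pics/b.png',cv2.resize(im[120:270,310:460],None,fx=4,fy=4,interpolation=cv2.INTER_CUBIC))
```

```text
t 20.3 pos [ 0.519  -0.2584  0.0894] jaw heading 0.026 tilt [ 0.     0.017 -1.   ] F [ 0.3 -0.3 -3. ] open 0.0235 q [-0.58  0.53  1.76  0.02  0.86 -0.62]
tool delta [-0.0093  0.0038  0.0092] turn 0.004 rows>= 1.0
```

View pics/b.png

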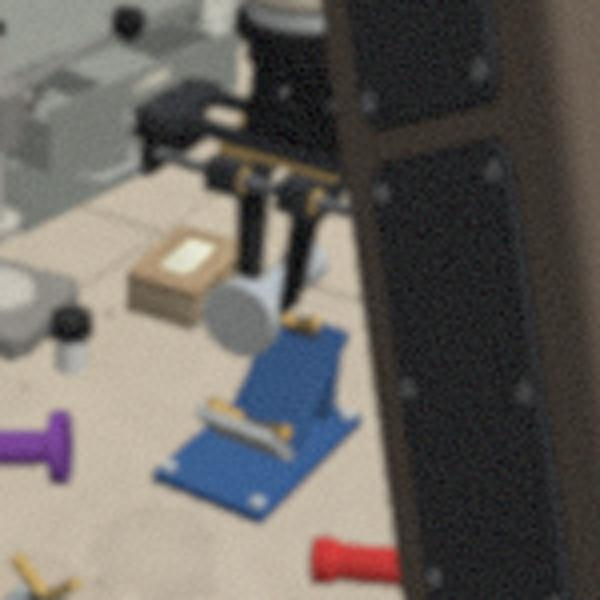

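View pics/w13.png

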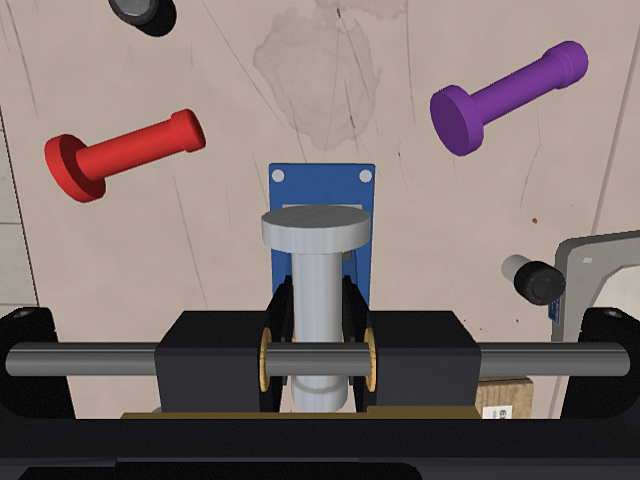

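>>> servo_tool([
  [-0.008, 0.004, 0.005, 0, 0.1],
  [-0.002, 0, 0.006, 0, 0.1],
  [0, 0, 0.004, 0, 0.1],
])

```text
time_s: 20.78
eef_pos: [0.5257, -0.2712, 0.0778]
eef_rot: [-2.191, -2.246, -0.022]
force: [0.3, 0.4, -3.2]
opening: 0.0233
```

>>> servo_tool([
  [0, 0, 0.005, 0, 0.1],
  [0, 0, 0.004, 0, 0.1],
])

```text
time_s: 21.02
eef_pos: [0.5256, -0.2713, 0.0683]
eef_rot: [-2.192, -2.245, -0.022]
force: [-0.1, 0.1, -2.5]
opening: 0.0234
```

Run:
```python
from h import *
go(.523,-.2674,.06,0.022)
```

```text
t 21.025 pos [ 0.5256 -0.2713  0.0683] jaw heading 0.024 tilt [ 0.007  0.013 -1.   ] F [-0.1  0.1 -2.5] open 0.0234 q [-0.6   0.57  1.75  0.02  0.82 -0.63]
tool delta [ 0.0038 -0.0026  0.0083] turn 0.002 rows>= 1.0
```

>>> servo_tool([
  [0.003, -0.0025, 0.003, 0, 0.1],
  [0, 0, 0.003, 0, 0.1],
])

```text
time_s: 21.28
eef_pos: [0.5227, -0.2679, 0.0617]
eef_rot: [-2.191, -2.245, -0.021]
force: [-0.6, -0.2, -1.1]
opening: 0.0232
```

>>> servo_tool([
  [0, 0, 0.003, 0, 0.1],
  [0, 0, 0.003, 0, 0.1],
])

```text
time_s: 21.52
eef_pos: [0.5233, -0.2678, 0.0563]
eef_rot: [-2.192, -2.246, -0.022]
force: [-1.3, 3.9, 4.0]
opening: 0.0231
```

Run:
```python
from h import *
go(.523,-.2674,.06,0.022); snap('wrist','w14.png')
```

```text
t 21.525 pos [ 0.5233 -0.2678  0.0563] jaw heading 0.024 tilt [ 0.008  0.012 -1.   ] F [-1.3  3.9  4. ] open 0.0231 q [-0.59  0.58  1.77  0.02  0.79 -0.63]
tool delta [ 0.0004 -0.0003 -0.0037] turn 0.002 rows>= 1.0
```

View pics/w14.png

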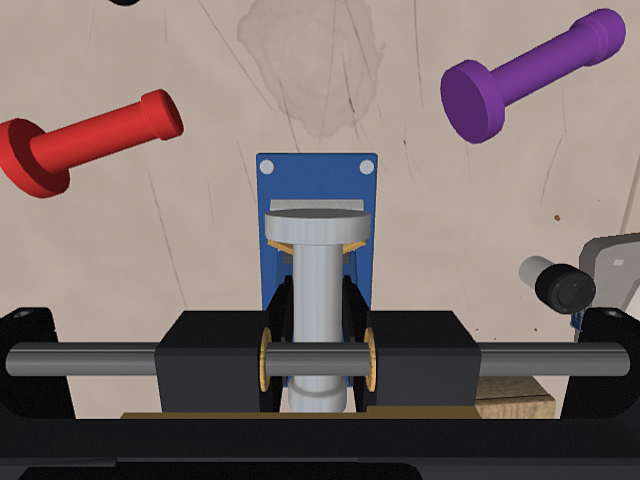

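The head is riding on the upper V (force now +4 N up) and the anvil has started pivoting. I'll continue along the arc in small steps.

>>> servo_tool([
  [-0.001, 0, 0.004, 0, 0.1],
  [-0.001, 0, 0.004, 0, 0.1],
  [-0.001, 0, 0.003, 0, 0.1],
])

```text
time_s: 21.95
eef_pos: [0.5234, -0.2701, 0.0446]
eef_rot: [-2.191, -2.246, -0.023]
force: [-1.3, 3.6, 3.9]
opening: 0.0235
```

Run:
```python
from h import *
go(.523,-.2758,.036,0.022); snap('wrist','w15.png')
```

```text
t 21.95 pos [ 0.5234 -0.2701  0.0446] jaw heading 0.025 tilt [ 0.008  0.013 -1.   ] F [-1.3  3.6  3.9] open 0.0235 q [-0.6   0.6   1.78  0.02  0.77 -0.64]
tool delta [-0.0058 -0.0006  0.0085] turn 0.003 rows>= 1.0
```

View pics/w15.png

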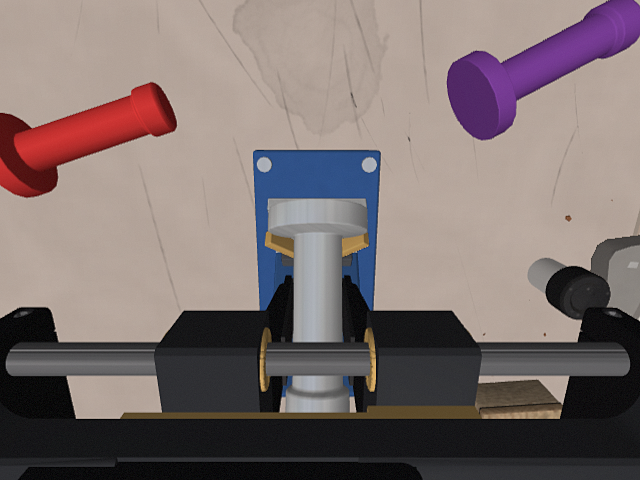

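>>> servo_tool([
  [-0.002, 0, 0.003, 0, 0.1],
  [-0.002, 0, 0.003, 0, 0.1],
])

```text
time_s: 22.25
eef_pos: [0.5235, -0.2738, 0.0379]
eef_rot: [-2.191, -2.245, -0.023]
force: [-1.2, 5.1, 4.5]
opening: 0.0235
```

>>> servo_tool([
  [-0.002, 0, 0.002, 0, 0.1],
  [-0.001, 0, 0.001, 0, 0.1],
])

```text
time_s: 22.5
eef_pos: [0.5235, -0.2763, 0.0346]
eef_rot: [-2.19, -2.244, -0.024]
force: [-0.5, 5.6, 5.7]
opening: 0.0232
```

Run:
```python
from h import *
go(.523,-.2758,.036,0.022); snap('wrist','w16.png'); snap('scene','s7.png')
im=cv2.imread('pics/s7.png'); cv2.imwrite('pics/b.png',cv2.resize(im[150:270,310:430],None,fx=5,fy=5,interpolation=cv2.INTER_CUBIC))
```

```text
t 22.5 pos [ 0.5235 -0.2763  0.0346] jaw heading 0.024 tilt [ 0.007  0.015 -1.   ] F [-0.5  5.6  5.7] open 0.0232 q [-0.61  0.62  1.77  0.02  0.75 -0.65]
tool delta [ 0.0005 -0.0005 -0.0014] turn 0.002 rows>= 1.0
```

View pics/w16.png

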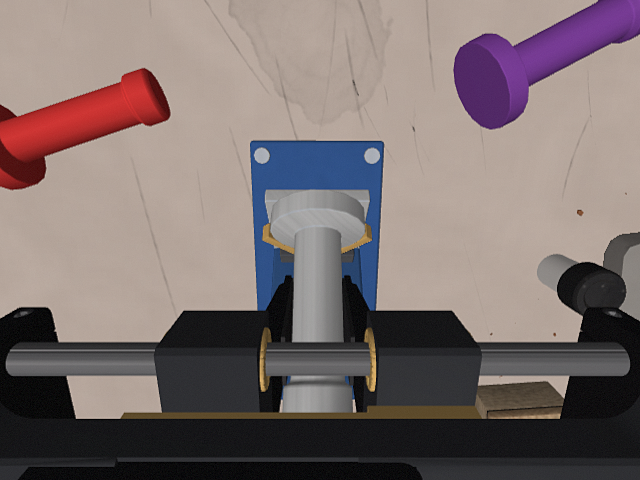

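View pics/b.png

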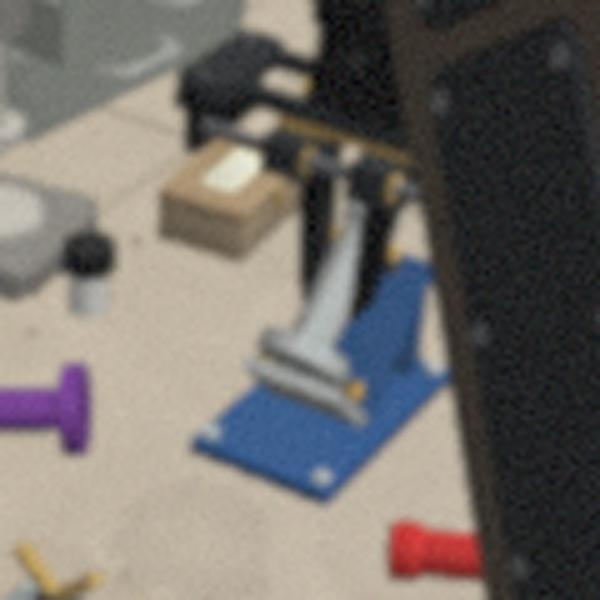

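>>> servo_tool([
  [-0.001, 0, 0.002, 0, 0.1],
  [-0.001, 0, 0.002, 0, 0.1],
])

```text
time_s: 22.85
eef_pos: [0.5235, -0.278, 0.0317]
eef_rot: [-2.19, -2.244, -0.024]
force: [-6.6, 10.1, 28.4]
opening: 0.0234
```

Foot is on its V (force up to 28 N). Now sliding down-slope toward the stop plate.

>>> servo_tool([
  [0.002, 0, 0.001, 0, 0.1],
  [0.002, 0, 0.0015, 0, 0.1],
])

```text
time_s: 23.1
eef_pos: [0.5237, -0.2755, 0.0301]
eef_rot: [-2.191, -2.247, -0.023]
force: [-6.6, -7.1, 15.1]
opening: 0.0235
```

Run:
```python
from h import *
go(.5235,-.276,.0317,0.022); snap('wrist','w17.png')
im=cv2.imread('pics/w17.png'); cv2.imwrite('pics/b.png',cv2.resize(im[130:320,230:400],None,fx=3,fy=3,interpolation=cv2.INTER_CUBIC))
```

```text
t 23.1 pos [ 0.5237 -0.2755  0.0301] jaw heading 0.025 tilt [ 0.008  0.012 -1.   ] F [-6.6 -7.1 15.1] open 0.0235 q [-0.6   0.62  1.78  0.02  0.74 -0.64]
tool delta [-0.0004 -0.0002 -0.0016] turn 0.003 rows>= 1.0
```

View pics/b.png

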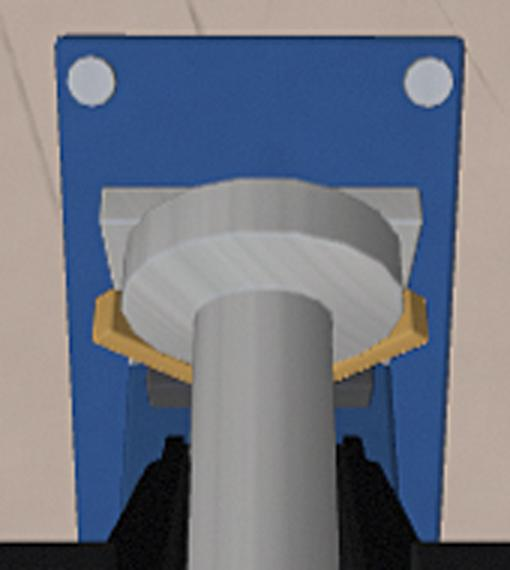

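>>> servo_tool([
  [0.0015, 0, 0.001, 0, 0.1],
  [0.0015, 0, 0.001, 0, 0.1],
  [0.0015, 0, 0.0015, 0, 0.1],
])

```text
time_s: 23.52
eef_pos: [0.524, -0.276, 0.03]
eef_rot: [2.189, 2.246, 0.017]
force: [-8.0, -4.3, 22.0]
opening: 0.0238
```

>>> servo_tool([
  [0, 0, 0, 0, 0.4],
  [0, 0, 0, 0, 0.5],
  [0, 0, 0, 0, 0.6],
  [0, 0, 0, 0, 0.6],
])

```text
time_s: 24.02
eef_pos: [0.5241, -0.2769, 0.0293]
eef_rot: [2.189, 2.245, 0.017]
force: [-0.1, 0.2, 0.4]
opening: 0.0555
```

Run:
```python
from h import *
go(.5235,-.276,.0317,0.022); snap('wrist','w18.png')
im=cv2.imread('pics/w18.png'); cv2.imwrite('pics/b.png',cv2.resize(im[130:320,230:400],None,fx=3,fy=3,interpolation=cv2.INTER_CUBIC))
```

```text
t 24.025 pos [ 0.5241 -0.2769  0.0293] jaw heading 0.025 tilt [ 0.012  0.003 -1.   ] F [-0.1  0.2  0.4] open 0.0555 q [-0.6   0.62  1.78  0.01  0.73 -0.64]
tool delta [ 0.001  -0.0006 -0.0024] turn 0.003 rows>= 1.0
```

View pics/b.png

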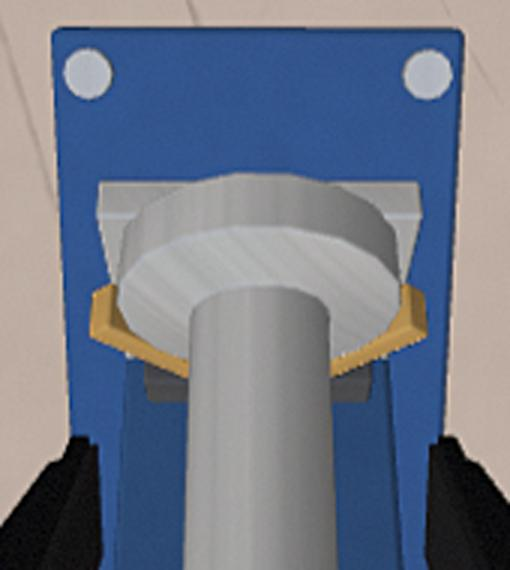

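The anvil stays leaning after release. Lifting straight up to check it.

>>> servo_tool([
  [0, 0, -0.02, 0, 0.6],
  [0, 0, -0.045, 0, 0.6],
  [0, 0, -0.05, 0, 0.6],
  [0, 0, -0.04, 0, 0.6],
  [0, 0, 0, 0, 0.6],
])

```text
time_s: 24.7
eef_pos: [0.5222, -0.277, 0.1878]
eef_rot: [2.19, 2.247, 0.016]
force: [1.3, -0.4, -1.0]
opening: 0.0568
```

>>> servo_tool([
  [-0.04, 0, -0.005, 0, 0.6],
  [-0.04, 0, 0, 0, 0.6],
  [0, 0, 0, 0, 0.6],
])

```text
time_s: 25.08
eef_pos: [0.5237, -0.3578, 0.1898]
eef_rot: [2.19, 2.251, 0.016]
force: [1.3, 0.5, -0.4]
opening: 0.0568
```

Run:
```python
from h import *
go(.5235,-.276,.0317,0.022); snap('wrist','w19.png');snap('top','t2.png')
im=cv2.imread('pics/t2.png'); cv2.imwrite('pics/b.png',cv2.resize(im[225:305,350:450],None,fx=6,fy=6,interpolation=cv2.INTER_CUBIC))
```

```text
t 25.075 pos [ 0.5237 -0.3578  0.1898] jaw heading 0.027 tilt [ 0.007  0.007 -1.   ] F [ 1.3  0.5 -0.4] open 0.0568 q [-0.71  0.49  1.52  0.01  1.13 -0.74]
tool delta [0.0807 0.0008 0.1587] turn 0.005 rows>= 3.0
```

View pics/w19.png

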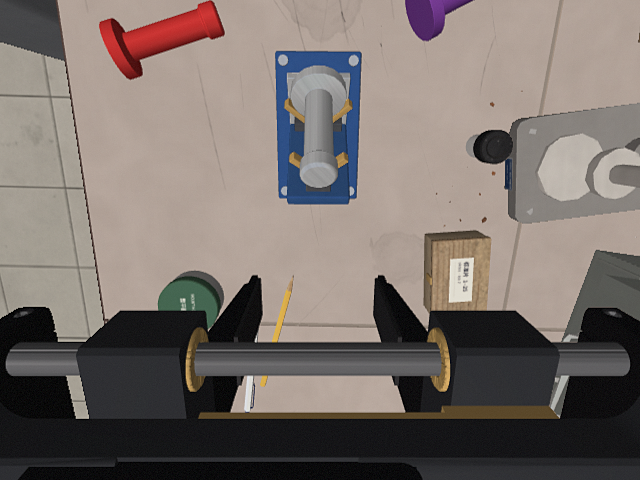

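View pics/b.png

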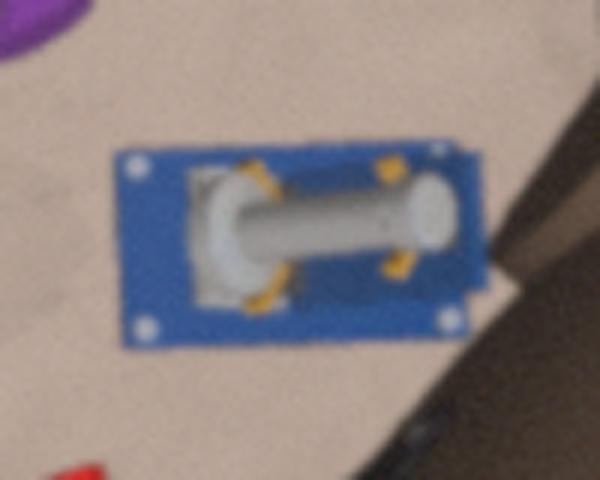

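Anvil sits in both V's with its head at (319,170) and foot at (319,90). Locating the head more precisely.

Run:
```python
from h import *
im=cv2.imread('pics/w19.png'); cv2.imwrite('pics/b.png',cv2.resize(im[45:215,265:375],None,fx=3.5,fy=3.5,interpolation=cv2.INTER_CUBIC))
f='w19.png'
E0=np.array([.5235,-.2847]); 
a=np.array([.0153,-.707,.707])
def A(d,n=0,o=(0,45,45)): 
    p=np.array([E0[0]-.0216*.045,E0[1]+.045,.045]); return p+a*d/1000+np.array([0,.707,.707])*n/1000
for d,n in [(0,25),(0,0),(11,25),(13,12),(84,15),(84,12),(100,15),(100,0),(100,-15)]: print(d,n,np.round(proj(f,A(d,n)),1),np.round(proj('t2.png',A(d,n)),1))
```

```text
0 25 [319.6  64.4] [380.7 263.1]
0 0 [318.7  89.5] [387.1 263.9]
11 25 [319.6  72.9] [384.4 262.6]
13 12 [319.2  87.9] [388.4 263. ]
84 15 [319.6 148. ] [412.8 259.7]
84 12 [319.5 150.8] [413.5 259.8]
100 15 [319.7 164.4] [418.8 258.9]
100 0 [319.1 177.5] [422.5 259.4]
100 -15 [318.6 189.3] [426.1 259.9]
```

View pics/b.png

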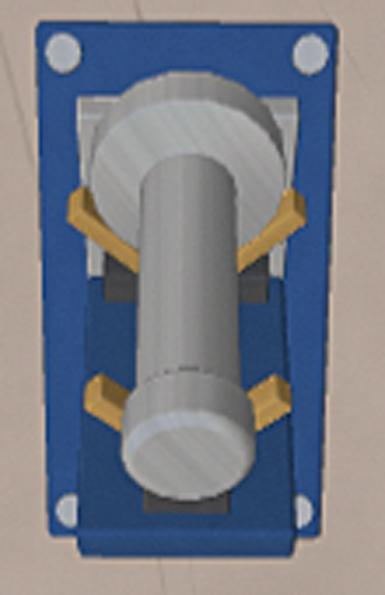

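Pixels match the seated model within about 2 px, so the anvil is fully seated. Next is the fresh hold. Only turns about the tool z are available, so I'll grip the head high with the pads clear of the V; from there it can hang and pivot upright.

Run:
```python
from h import *
go(.5239,-.3108,.075,0.022)
```

```text
t 25.175 pos [ 0.5239 -0.3557  0.1903] jaw heading 0.029 tilt [ 0.007  0.008 -1.   ] F [-0.1  0.1  0.1] open 0.057 q [-0.71  0.49  1.52  0.01  1.13 -0.74]
tool delta [0.044  0.0005 0.1156] turn 0.007 rows>= 3.0
```

>>> servo_tool([
  [0.022, 0, 0.01, 0, 0.6],
  [0.022, 0, 0.03, 0, 0.6],
  [0, 0, 0.035, 0, 0.6],
  [0, 0, 0.035, 0, 0.6],
  [0, 0, 0, 0, 0.6],
])

```text
time_s: 25.8
eef_pos: [0.5228, -0.3028, 0.0769]
eef_rot: [-2.182, -2.256, -0.017]
force: [0.1, -0.2, -0.7]
opening: 0.057
```

Run:
```python
from h import *
go(.5239,-.3108,.072,0.022)
```

```text
t 25.8 pos [ 0.5228 -0.3028  0.0769] jaw heading 0.033 tilt [ 0.006  0.01  -1.   ] F [ 0.1 -0.2 -0.7] open 0.057 q [-0.64  0.57  1.71  0.01  0.86 -0.68]
tool delta [-0.0081  0.0008  0.0048] turn 0.011 rows>= 1.0
```

>>> servo_tool([
  [-0.007, 0.0008, 0.003, 0, 0.6],
  [-0.001, 0, 0.001, 0, 0.6],
  [0, 0, 0, 0, 0.6],
])

```text
time_s: 26.18
eef_pos: [0.5253, -0.3114, 0.0758]
eef_rot: [2.182, 2.258, 0.018]
force: [0.3, -0.8, -0.2]
opening: 0.057
```

Run:
```python
from h import *
go(.5239,-.3108,.072,0.022); snap('wrist','w20.png'); snap('scene','s8.png')
im=cv2.imread('pics/s8.png'); cv2.imwrite('pics/b.png',cv2.resize(im[130:250,330:450],None,fx=5,fy=5,interpolation=cv2.INTER_CUBIC))
```

```text
t 26.175 pos [ 0.5253 -0.3114  0.0758] jaw heading 0.034 tilt [ 0.009  0.007 -1.   ] F [ 0.3 -0.8 -0.2] open 0.057 q [-0.65  0.58  1.7   0.01  0.86 -0.69]
tool delta [ 0.0007 -0.0014  0.0038] turn 0.012 rows>= 1.0
```

View pics/w20.png

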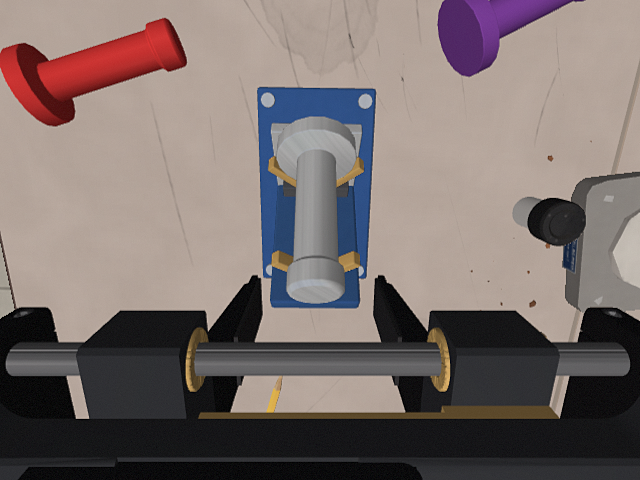

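View pics/b.png

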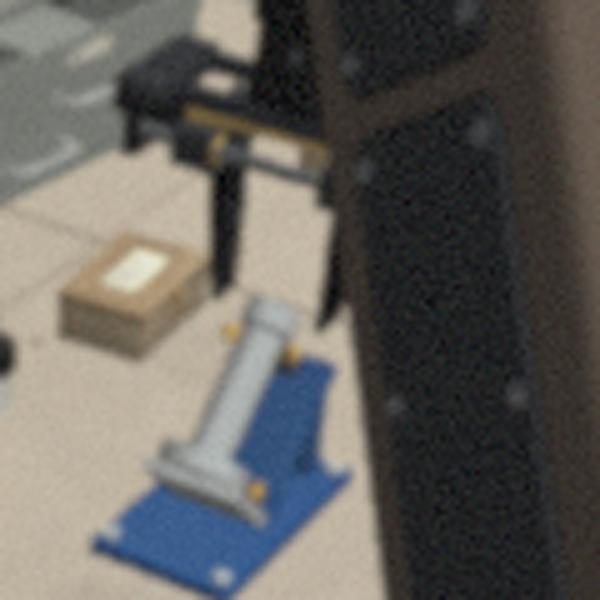

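>>> servo_tool([
  [0.0005, -0.001, 0.003, 0, 0.6],
  [0, 0, 0.0025, 0, 0.6],
  [0, 0, 0.001, 0, 0.6],
])

```text
time_s: 26.65
eef_pos: [0.5242, -0.3109, 0.0692]
eef_rot: [2.182, 2.258, 0.018]
force: [0.4, -0.4, 0.0]
opening: 0.0569
```

Run:
```python
from h import *
go(.5239,-.3108,.0715,0.022)
```

```text
t 26.65 pos [ 0.5242 -0.3109  0.0692] jaw heading 0.034 tilt [ 0.009  0.007 -1.   ] F [ 0.4 -0.4  0. ] open 0.0569 q [-0.65  0.59  1.71  0.01  0.84 -0.69]
tool delta [ 0.0001 -0.0003 -0.0023] turn 0.012 rows>= 1.0
```

>>> servo_tool([
  [0, 0, -0.001, 0, 0.1],
  [0, 0, 0, 0, 0.1],
  [0, 0, 0, 0, 0.1],
  [0, 0, 0, 0, 0.1],
  [0, 0, 0, 0, 0.1],
  [0, 0, 0, 0, 0.1],
])

```text
time_s: 27.4
eef_pos: [0.5243, -0.3109, 0.0702]
eef_rot: [2.182, 2.258, 0.018]
force: [0.3, 0.0, -0.3]
opening: 0.0286
```

Run:
```python
from h import *
go(.5239,-.3108,.0715,0.022); snap('wrist','w21.png')
im=cv2.imread('pics/w21.png'); cv2.imwrite('pics/b.png',cv2.resize(im[80:330,220:420],None,fx=2.4,fy=2.4,interpolation=cv2.INTER_CUBIC))
```

```text
t 27.4 pos [ 0.5243 -0.3109  0.0702] jaw heading 0.034 tilt [ 0.009  0.007 -1.   ] F [ 0.3  0.  -0.3] open 0.0286 q [-0.65  0.59  1.71  0.01  0.84 -0.69]
tool delta [ 0.0001 -0.0003 -0.0013] turn 0.012 rows>= 1.0
```

View pics/b.png

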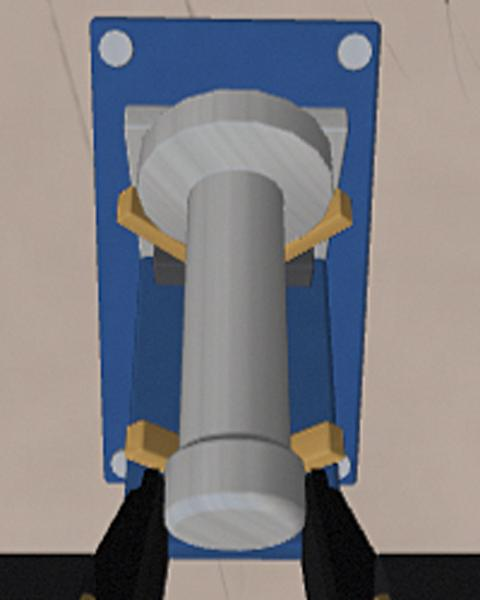

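Head gripped (28.6 mm). Lifting slowly and watching for swing.

>>> servo_tool([
  [0, 0, -0.006, 0, 0.1],
  [0, 0, -0.008, 0, 0.1],
  [0, 0, -0.012, 0, 0.1],
  [0, 0, 0, 0, 0.1],
])

```text
time_s: 27.95
eef_pos: [0.5238, -0.3109, 0.0979]
eef_rot: [2.182, 2.258, 0.018]
force: [-0.2, -0.5, -3.3]
opening: 0.0286
```

Run:
```python
from h import *
go(.5239,-.3108,.0715,0.022); snap('wrist','w22.png'); snap('scene','s9.png')
im=cv2.imread('pics/s9.png'); cv2.imwrite('pics/b.png',cv2.resize(im[130:250,330:450],None,fx=5,fy=5,interpolation=cv2.INTER_CUBIC))
```

```text
t 27.95 pos [ 0.5238 -0.3109  0.0979] jaw heading 0.034 tilt [ 0.009  0.007 -1.   ] F [-0.2 -0.5 -3.3] open 0.0286 q [-0.65  0.55  1.68  0.01  0.9  -0.69]
tool delta [-0.0001 -0.0001  0.0264] turn 0.012 rows>= 1.0
```

View pics/b.png

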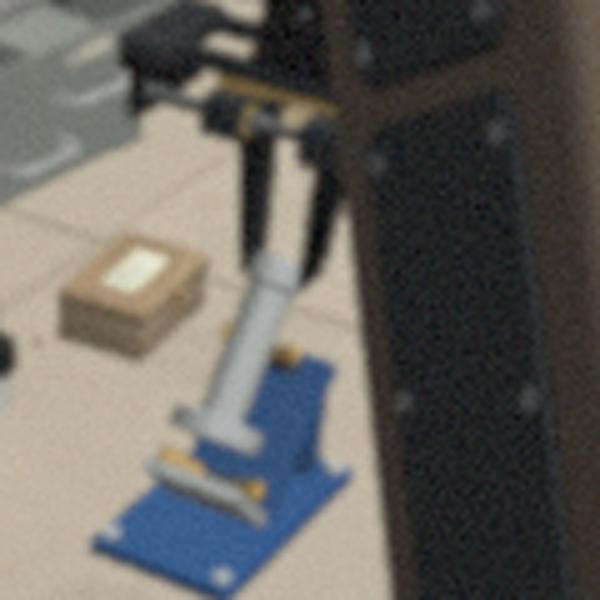

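View pics/w22.png

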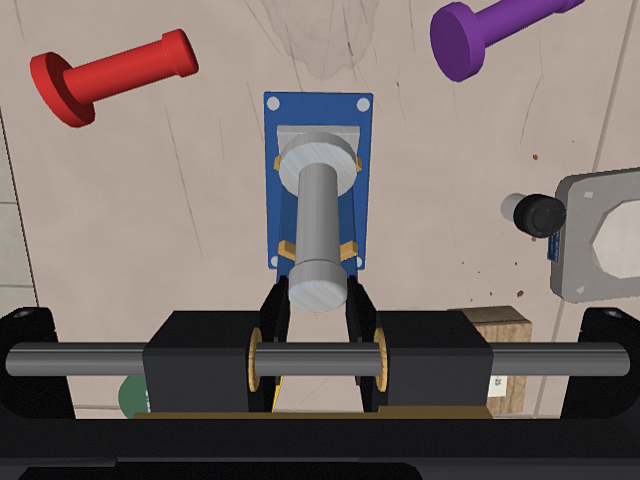

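The pads hold it at about 45°. To pivot it upright I'll push the foot sideways against the park block's fixed vertical back face, which gives a long lever. First I'll check where that face is.

Run:
```python
from h import *
for f,pts in {'w12.png':[(295.6,201.9),(353,200.7)]}.items():
    for z in (.095,.105,.115): print(z,[np.round(ray(f,*p,z),4) for p in pts])
print(ray('w12.png',287,197.6,.01),ray('w12.png',360,195.6,.01))
im=cv2.imread('pics/top0.png'); cv2.imwrite('pics/b.png',cv2.resize(im[200:340,360:500],None,fx=4.2,fy=4.2,interpolation=cv2.INTER_CUBIC))
go(.5239,-.3108,.0715,0.022)
```

```text
0.095 [array([ 0.4981, -0.3348,  0.095 ]), array([ 0.5493, -0.334 ,  0.095 ])]
0.105 [array([ 0.4987, -0.3331,  0.105 ]), array([ 0.5483, -0.3323,  0.105 ])]
0.115 [array([ 0.4993, -0.3314,  0.115 ]), array([ 0.5473, -0.3307,  0.115 ])]
[ 0.48377446 -0.34430793  0.01      ] [ 0.56577133 -0.34256167  0.01      ]
t 28.05 pos [ 0.5234 -0.3106  0.0969] jaw heading 0.034 tilt [ 0.007  0.008 -1.   ] F [ 0.5  0.3 -3.1] open 0.0284 q [-0.65  0.55  1.69  0.01  0.9  -0.69]
tool delta [-0.0004  0.0003  0.0254] turn 0.012 rows>= 1.0
```

View pics/b.png

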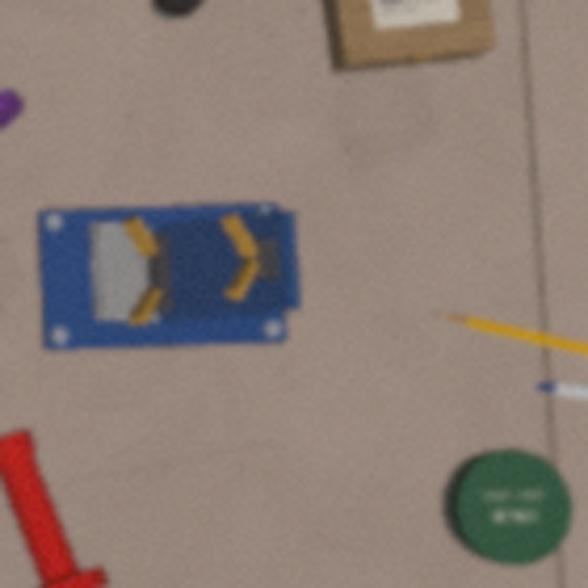

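>>> servo_tool([
  [0, 0, -0.03, 0, 0.1],
  [0, 0, -0.04, 0, 0.1],
  [-0.02, 0, -0.01, 0, 0.1],
  [-0.04, 0, 0, 0, 0.1],
  [-0.04, 0, 0, 0, 0.1],
  [-0.025, 0, 0, 0, 0.1],
  [0, 0, 0, 0, 0.1],
])

```text
time_s: 28.92
eef_pos: [0.526, -0.4385, 0.1753]
eef_rot: [-2.178, -2.256, -0.016]
force: [-0.5, 1.0, -4.0]
opening: 0.0284
```

Run:
```python
from h import *
go(.523,-.436,.108,0.022); snap('wrist','w23.png'); snap('scene','s10.png')
im=cv2.imread('pics/s10.png'); cv2.imwrite('pics/b.png',cv2.resize(im[100:240,330:470],None,fx=4.2,fy=4.2,interpolation=cv2.INTER_CUBIC))
```

```text
t 28.925 pos [ 0.526  -0.4385  0.1753] jaw heading 0.035 tilt [ 0.003  0.011 -1.   ] F [-0.5  1.  -4. ] open 0.0284 q [-0.8   0.58  1.39  0.01  1.17 -0.84]
tool delta [ 0.0019 -0.0032  0.0673] turn 0.013 rows>= 2.0
```

View pics/w23.png

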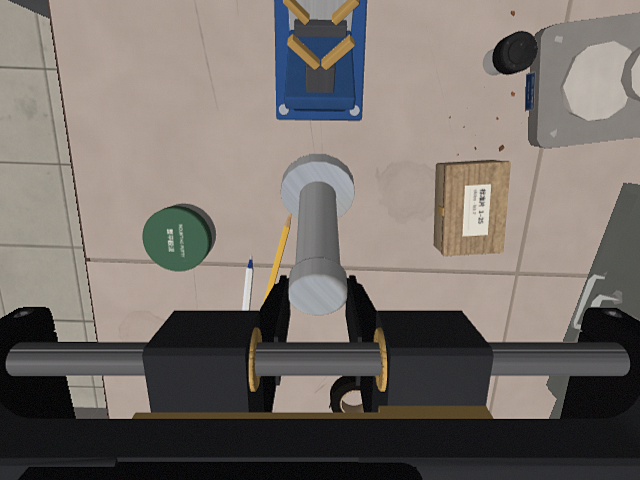

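View pics/b.png

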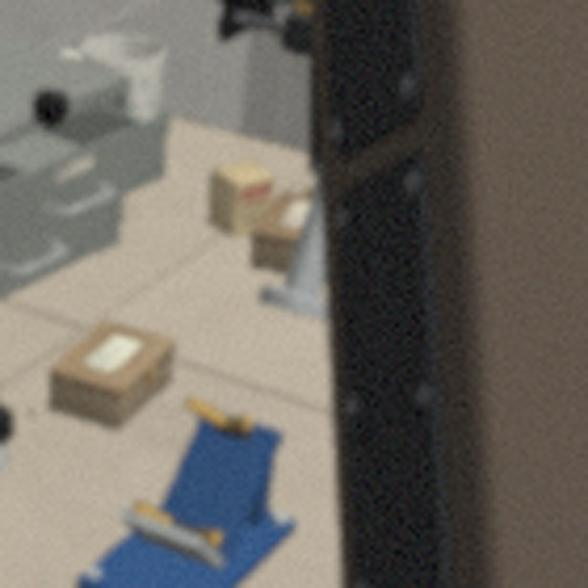

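It seems to be swinging down under its own weight already. Estimating the tilt.

```bash
cat >> h.py <<'E'
def tiltfit(f,tcp,uv_foot_top,off=(.0055,.0415)):
    # predicted pixel of foot-top-plane centre (d=11) vs tilt from vertical
    for th in range(0,56,5):
        t=np.radians(th); P=np.array([tcp[0],tcp[1]+off[0],tcp[2]+off[1]])
        a=np.array([0,-np.sin(t),np.cos(t)]); print(th,np.round(proj(f,P-.082*a),1),'face',np.round(proj(f,P+.007*a),1))
E
python3 - <<'E'
from h import *
tiltfit('w23.png',(.526,-.4385,.1753),None)
E
```

```text
0 [317.8 242.4] face [318.7 294.4]
5 [318.2 232.8] face [318.7 295.5]
10 [318.5 223.3] face [318.6 296.6]
15 [318.9 213.9] face [318.6 297.7]
20 [319.3 204.6] face [318.5 298.6]
25 [319.7 195.5] face [318.5 299.5]
30 [320.1 186.6] face [318.4 300.3]
35 [320.6 177.9] face [318.4 301. ]
40 [321.  169.4] face [318.3 301.6]
45 [321.4 161.3] face [318.3 302. ]
50 [321.9 153.4] face [318.3 302.4]
55 [322.3 146. ] face [318.2 302.7]
```

>>> servo_tool([
  [0, -0.001, 0.02, 0, 0.1],
  [0, -0.001, 0.03, 0, 0.1],
  [0, 0, 0.025, 0, 0.1],
  [0.01, 0, 0.003, 0, 0.1],
  [0.01, 0, 0, 0, 0.1],
])

```text
time_s: 29.65
eef_pos: [0.5247, -0.4099, 0.0977]
eef_rot: [-2.173, -2.261, -0.018]
force: [0.0, -0.6, -2.2]
opening: 0.0284
```

Run:
```python
from h import *
go(.523,-.3635,.098,0.022); snap('wrist','w24.png')
tiltfit('w24.png',st()[0],None)
```

```text
t 29.65 pos [ 0.5247 -0.4099  0.0977] jaw heading 0.04 tilt [ 0.004  0.012 -1.   ] F [ 0.  -0.6 -2.2] open 0.0284 q [-0.77  0.63  1.53  0.01  0.99 -0.82]
tool delta [0.0465 0.0002 0.0003] turn 0.018 rows>= 1.0
0 [317.9 241. ] face [319.  292.2]
5 [318.3 231.3] face [319.  293.4]
10 [318.8 221.8] face [318.9 294.5]
15 [319.2 212.3] face [318.9 295.6]
20 [319.7 203. ] face [318.8 296.5]
25 [320.1 193.9] face [318.8 297.4]
30 [320.6 184.9] face [318.7 298.2]
35 [321.1 176.2] face [318.7 298.9]
40 [321.6 167.6] face [318.6 299.5]
45 [322.1 159.4] face [318.6 300. ]
50 [322.6 151.4] face [318.5 300.4]
55 [323.1 143.9] face [318.5 300.6]
```

View pics/w24.png

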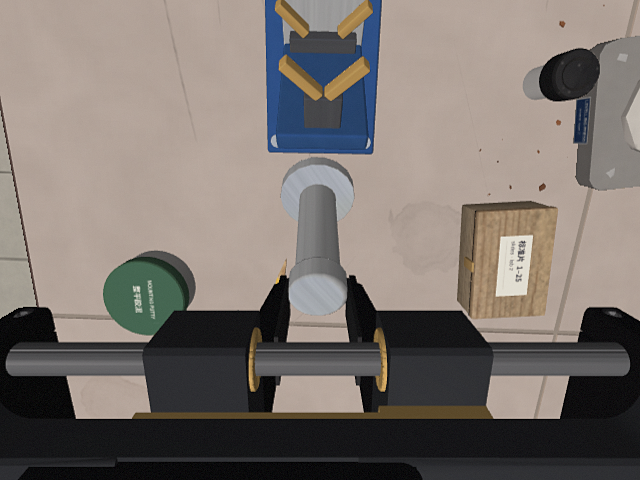

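>>> servo_tool([
  [0.006, 0, 0, 0, 0.1],
  [0.006, 0, 0, 0, 0.1],
  [0.006, 0, 0, 0, 0.1],
])

```text
time_s: 30.08
eef_pos: [0.5249, -0.3901, 0.1008]
eef_rot: [-2.174, -2.266, -0.018]
force: [0.8, -1.5, -1.6]
opening: 0.0284
```

>>> servo_tool([
  [0.006, 0, 0, 0, 0.1],
  [0.006, 0, 0, 0, 0.1],
])

```text
time_s: 30.32
eef_pos: [0.5244, -0.3776, 0.1013]
eef_rot: [-2.175, -2.266, -0.018]
force: [0.6, -1.2, -2.7]
opening: 0.0283
```

Run:
```python
from h import *
go(.523,-.3635,.098,0.022); snap('wrist','w25.png')
```

```text
t 30.325 pos [ 0.5244 -0.3776  0.1013] jaw heading 0.041 tilt [ 0.008  0.008 -1.   ] F [ 0.6 -1.2 -2.7] open 0.0283 q [-0.73  0.6   1.58  0.01  0.96 -0.78]
tool delta [ 0.0141 -0.0009  0.0034] turn 0.019 rows>= 1.0
```

View pics/w25.png

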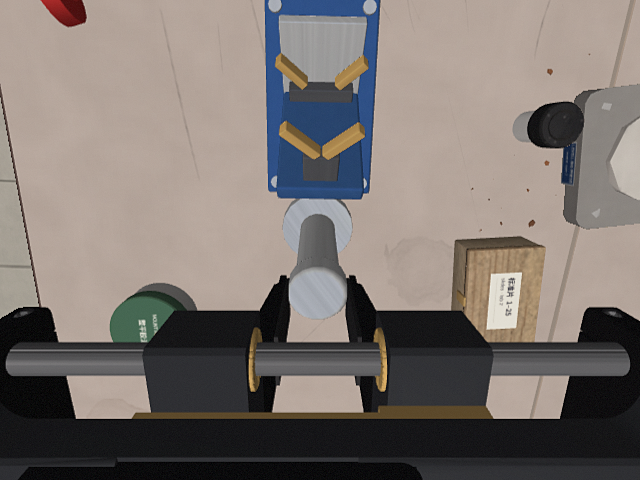

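The push works (about 1.5 N): the foot moved in the image from v=190 to 225. Continuing.

>>> servo_tool([
  [0.005, 0, 0, 0, 0.1],
  [0.005, 0, 0, 0, 0.1],
  [0.003, 0, 0, 0, 0.1],
])

```text
time_s: 30.75
eef_pos: [0.5238, -0.3633, 0.1014]
eef_rot: [-2.175, -2.266, -0.018]
force: [-1.0, -1.0, -2.2]
opening: 0.0282
```

Run:
```python
from h import *
go(.523,-.3635,.098,0.022); snap('wrist','w26.png'); tiltfit('w26.png',st()[0],None)
im=cv2.imread('pics/w26.png'); cv2.imwrite('pics/b.png',cv2.resize(im[180:330,240:400],None,fx=3.7,fy=3.7,interpolation=cv2.INTER_CUBIC))
```

```text
t 30.75 pos [ 0.5238 -0.3633  0.1014] jaw heading 0.041 tilt [ 0.007  0.009 -1.   ] F [-1.  -1.  -2.2] open 0.0282 q [-0.72  0.59  1.61  0.01  0.95 -0.76]
tool delta [-0.0002 -0.0009  0.0034] turn 0.019 rows>= 1.0
0 [317.6 241.9] face [319.2 294.1]
5 [318.  232.3] face [319.1 295.3]
10 [318.5 222.8] face [319.1 296.4]
15 [318.9 213.4] face [319.  297.4]
20 [319.4 204.1] face [319.  298.4]
25 [319.9 195. ] face [318.9 299.2]
30 [320.4 186.1] face [318.8 300. ]
35 [320.9 177.4] face [318.8 300.7]
40 [321.4 169. ] face [318.7 301.3]
45 [322.  160.8] face [318.7 301.8]
50 [322.5 152.9] face [318.6 302.2]
55 [323.1 145.5] face [318.6 302.4]
```

View pics/b.png

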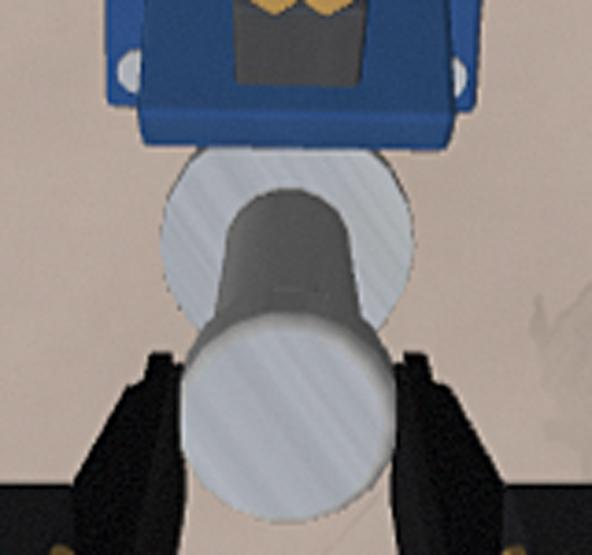

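Tilt is now about 0 to -2°, upright. Backing off, rising, and carrying it to the tray gently.

>>> servo_tool([
  [-0.006, 0, 0, 0, 0.1],
  [-0.01, 0, -0.01, 0, 0.1],
  [-0.004, 0, -0.025, 0, 0.1],
  [0, 0, -0.035, 0, 0.1],
  [0, 0, -0.03, 0, 0.1],
  [0.01, 0, -0.012, 0, 0.1],
  [0.02, 0, 0, 0, 0.1],
  [0.03, 0, 0, 0, 0.1],
  [0.04, 0, 0, 0, 0.1],
  [0.045, 0, 0, 0, 0.1],
  [0.045, 0, 0, 0, 0.1],
  [0.045, 0, 0, 0, 0.1],
])

```text
time_s: 32.3
eef_pos: [0.5095, -0.1409, 0.2142]
eef_rot: [-2.171, -2.253, -0.017]
force: [0.2, 0.8, -2.1]
opening: 0.0283
```

Run:
```python
from h import *
go(.5667,.2117-.0055,.2,0)
```

```text
t 32.3 pos [ 0.5095 -0.1409  0.2142] jaw heading 0.037 tilt [-0.002  0.017 -1.   ] F [ 0.2  0.8 -2.1] open 0.0283 q [-0.4   0.32  1.74  0.02  1.09 -0.45]
tool delta [0.3444 0.07   0.0198] turn 0.037 rows>= 6.0
```

>>> servo_tool([
  [0.04, 0.008, 0, 0, 0.1],
  [0.043, 0.008, 0, 0, 0.1],
  [0.043, 0.008, 0, 0, 0.1],
  [0.043, 0.008, 0, 0, 0.1],
  [0.043, 0.008, 0, 0, 0.1],
  [0.043, 0.008, 0, 0, 0.1],
  [0.035, 0.008, 0, 0, 0.1],
  [0.025, 0.006, 0, 0, 0.1],
  [0.012, 0.004, 0, 0, 0.1],
  [0, 0, 0, 0, 0.1],
])

```text
time_s: 33.55
eef_pos: [0.5492, 0.2103, 0.2093]
eef_rot: [-2.151, -2.252, 0.002]
force: [-0.5, -0.6, -2.9]
opening: 0.0281
```

Run:
```python
from h import *
go(.5667,.2117-.0055,.09,0); snap('wrist','w27.png'); tiltfit('w27.png',st()[0],None)
```

```text
t 33.55 pos [0.5492 0.2103 0.2093] jaw heading 0.046 tilt [-0.021  0.018 -1.   ] F [-0.5 -0.6 -2.9] open 0.0281 q [0.24 0.41 1.6  0.02 1.14 0.19]
tool delta [-0.0071  0.0196  0.1188] turn 0.046 rows>= 3.0
0 [319.  243.6] face [316.2 294.8]
5 [319.5 234. ] face [316.1 296. ]
10 [320.  224.5] face [316.1 297.1]
15 [320.4 215.1] face [316.  298.1]
20 [320.9 205.8] face [316.  299.1]
25 [321.3 196.7] face [315.9 299.9]
30 [321.8 187.8] face [315.9 300.7]
35 [322.2 179.1] face [315.8 301.4]
40 [322.6 170.6] face [315.8 302. ]
45 [323.  162.4] face [315.8 302.5]
50 [323.4 154.6] face [315.8 302.9]
55 [323.7 147.1] face [315.8 303.2]
```

View pics/w27.png

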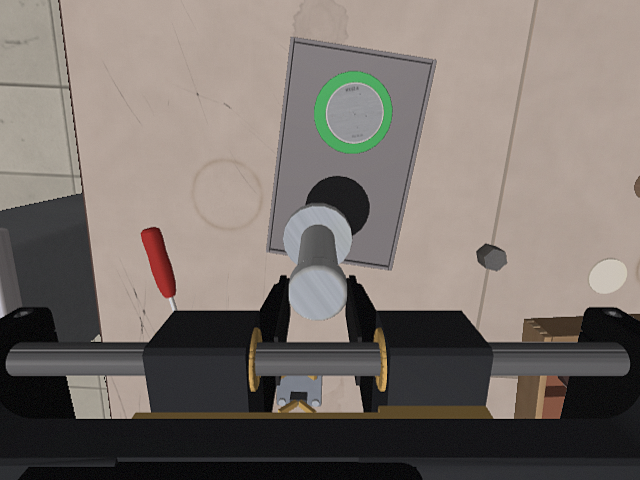

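>>> servo_tool([
  [-0.002, 0.009, 0.02, 0.02, 0.1],
  [-0.003, 0.01, 0.03, 0.02, 0.1],
  [0, 0, 0.03, 0, 0.1],
  [0, 0, 0.02, 0, 0.1],
  [0, 0, 0, 0, 0.1],
])

```text
time_s: 34.22
eef_pos: [0.5672, 0.2015, 0.1008]
eef_rot: [-2.208, -2.196, 0.008]
force: [0.1, -0.3, -2.3]
opening: 0.0285
```

Run:
```python
from h import *
go(.568,.2055,.07,0); snap('wrist','w28.png'); snap('scene','s11.png')
tiltfit('w28.png',st()[0],None)
im=cv2.imread('pics/s11.png'); cv2.imwrite('pics/b.png',cv2.resize(im[220:400,130:310],None,fx=3.3,fy=3.3,interpolation=cv2.INTER_CUBIC))
im=cv2.imread('pics/w28.png'); cv2.imwrite('pics/b2.png',cv2.resize(im[100:330,220:420],None,fx=2.6,fy=2.6,interpolation=cv2.INTER_CUBIC))
```

```text
t 34.225 pos [0.5672 0.2015 0.1008] jaw heading -0.005 tilt [-0.023  0.016 -1.   ] F [ 0.1 -0.3 -2.3] open 0.0285 q [0.22 0.55 1.68 0.03 0.93 0.21]
tool delta [0.0035 0.0015 0.0309] turn -0.005 rows>= 1.0
0 [320.3 242.7] face [317.3 294.6]
5 [320.2 233. ] face [317.3 295.8]
10 [320.2 223.4] face [317.3 296.9]
15 [320.1 213.9] face [317.3 297.9]
20 [320.  204.6] face [317.3 298.9]
25 [319.9 195.4] face [317.3 299.8]
30 [319.8 186.3] face [317.4 300.6]
35 [319.7 177.5] face [317.4 301.3]
40 [319.5 168.9] face [317.4 301.9]
45 [319.4 160.6] face [317.4 302.4]
50 [319.2 152.6] face [317.5 302.8]
55 [319. 145.] face [317.5 303.1]
```

View pics/b.png

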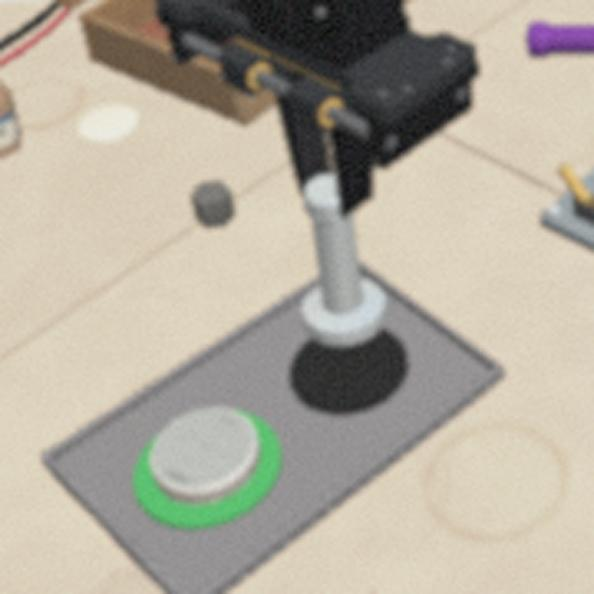

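View pics/b2.png

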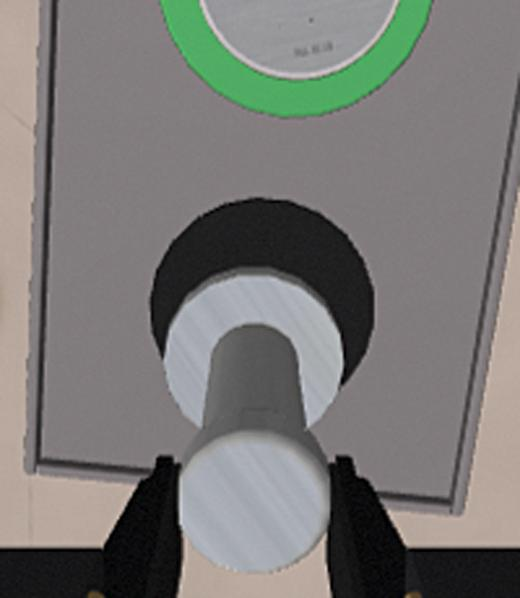

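Run:
```python
from h import *
f='w28.png'; print('pad',ray(f,321.2,215.4,.008)); 
for z in (.056,.06,.065): print('foot',z,ray(f,317.7,238.5,z))
print('face',ray(f,220+254/2.6,100+500/2.6,.149))
im=cv2.imread('pics/'+f); g=cv2.cvtColor(im,cv2.COLOR_BGR2GRAY)
k=((g<50)*255).astype(np.uint8); s=np.zeros_like(k); s[150:235,260:380]=k[150:235,260:380]
c=max(cv2.findContours(s,0,1)[0],key=cv2.contourArea)[:,0].astype(float)
from scipy.optimize import least_squares
c=c[c[:,1]<214]; w=np.array([ray(f,*p,.008)[:2] for p in c]); r=least_squares(lambda t:np.hypot(w[:,0]-t[0],w[:,1]-t[1])-.037,[.567,.212],loss='soft_l1',f_scale=.002);print(r.x,r.cost)
```

```text
pad [0.56808281 0.21602311 0.008     ]
foot 0.056 [0.56618273 0.20891586 0.056     ]
foot 0.06 [0.56627779 0.21000413 0.06      ]
foot 0.065 [0.56639661 0.21136447 0.065     ]
face [0.56826778 0.20768766 0.149     ]
[0.56757055 0.2095277 ] 0.0016931312678590978
```

>>> servo_tool([
  [0.001, 0.001, 0.012, 0, 0.1],
  [0.001, 0, 0.015, 0, 0.1],
  [0, 0, 0.004, 0, 0.1],
  [0, 0, 0, 0, 0.1],
])

```text
time_s: 34.83
eef_pos: [0.5694, 0.2047, 0.0711]
eef_rot: [-2.21, -2.198, 0.0]
force: [0.0, 0.5, -2.4]
opening: 0.0284
```

Run:
```python
from h import *
go(.568,.2055,.06,0); snap('scene','s12.png')
im=cv2.imread('pics/s12.png'); cv2.imwrite('pics/b.png',cv2.resize(im[230:370,180:300],None,fx=4.2,fy=4.2,interpolation=cv2.INTER_CUBIC))
```

```text
t 34.825 pos [0.5694 0.2047 0.0711] jaw heading -0.005 tilt [-0.018  0.018 -1.   ] F [ 0.   0.5 -2.4] open 0.0284 q [0.23 0.59 1.71 0.03 0.86 0.21]
tool delta [ 0.0006 -0.0012  0.0111] turn -0.005 rows>= 1.0
```

View pics/b.png

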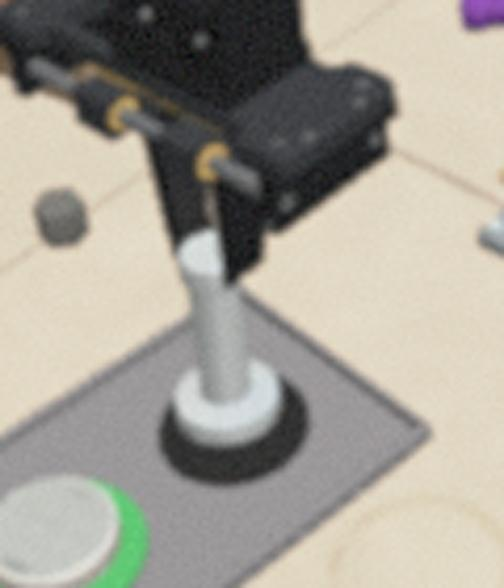

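>>> servo_tool([
  [0, -0.001, 0.004, 0, 0.1],
  [0, 0, 0.003, 0, 0.1],
])

```text
time_s: 35.12
eef_pos: [0.5686, 0.205, 0.0646]
eef_rot: [-2.21, -2.199, -0.002]
force: [0.1, -0.4, -3.5]
opening: 0.0283
```

>>> servo_tool([
  [0, 0, 0.003, 0, 0.1],
  [0, 0, 0.002, 0, 0.1],
])

```text
time_s: 35.38
eef_pos: [0.5694, 0.2059, 0.0613]
eef_rot: [-2.211, -2.199, -0.007]
force: [-5.1, 3.7, 24.6]
opening: 0.0288
```

Contact (25 N). Checking the pose before letting go.

Run:
```python
from h import *
snap('wrist','w29.png'); snap('scene','s13.png'); f='w29.png'
im=cv2.imread('pics/s13.png'); cv2.imwrite('pics/b.png',cv2.resize(im[230:370,180:300],None,fx=4.2,fy=4.2,interpolation=cv2.INTER_CUBIC))
im=cv2.imread('pics/w29.png'); cv2.imwrite('pics/b2.png',cv2.resize(im[100:330,220:420],None,fx=2.6,fy=2.6,interpolation=cv2.INTER_CUBIC))
```

```text
(no output)
```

View pics/b.png

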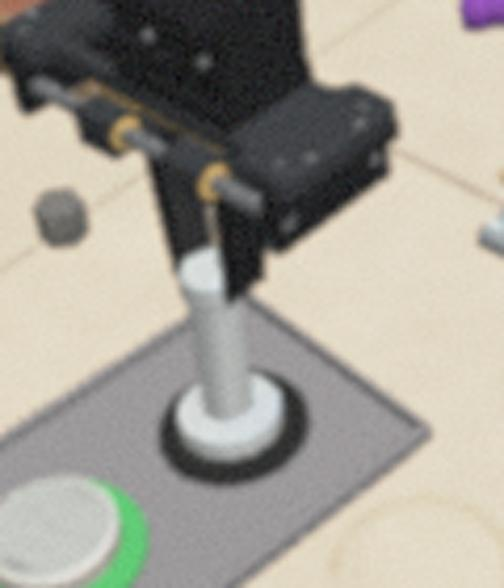

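View pics/b2.png

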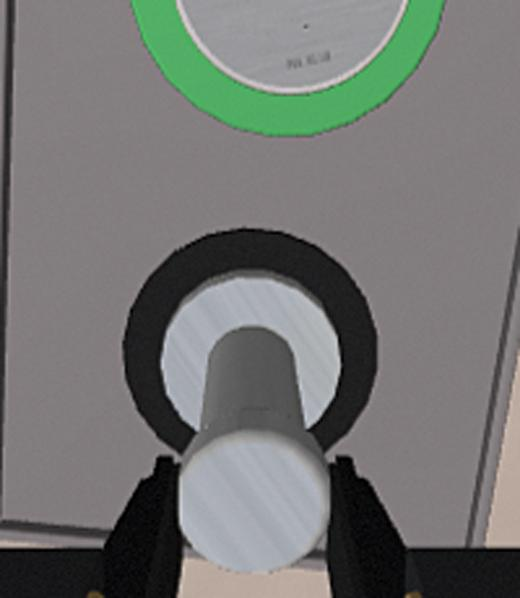

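Foot flat-looking and centred on the black pad. Releasing, then rising straight up.

>>> servo_tool([
  [0, 0, -0.0003, 0, 0.4],
  [0, 0, 0, 0, 0.5],
  [0, 0, 0, 0, 0.6],
  [0, 0, 0, 0, 0.6],
  [0, 0, 0, 0, 0.6],
])

```text
time_s: 36.1
eef_pos: [0.57, 0.206, 0.0623]
eef_rot: [-2.212, -2.2, -0.009]
force: [-0.5, 0.7, -0.1]
opening: 0.0566
```

Run:
```python
from h import *
go(.568,.2055,.06,0);snap('wrist','w30.png')
im=cv2.imread('pics/w30.png'); cv2.imwrite('pics/b2.png',cv2.resize(im[100:330,220:420],None,fx=2.6,fy=2.6,interpolation=cv2.INTER_CUBIC))
```

```text
t 36.1 pos [0.57   0.206  0.0623] jaw heading -0.005 tilt [-0.012  0.02  -1.   ] F [-0.5  0.7 -0.1] open 0.0566 q [0.23 0.6  1.72 0.03 0.84 0.21]
tool delta [-0.0006 -0.002   0.0023] turn -0.005 rows>= 1.0
```

View pics/b2.png

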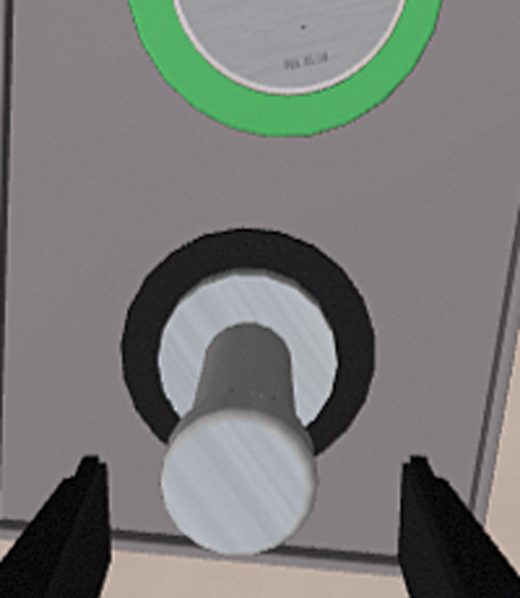

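>>> servo_tool([
  [0, 0, -0.02, 0, 0.6],
  [0, 0, -0.045, 0, 0.6],
  [0, 0, -0.05, 0, 0.6],
  [0, 0, -0.05, 0, 0.6],
  [0, 0, -0.02, 0, 0.6],
  [0, 0, 0, 0, 0.6],
])

```text
time_s: 36.9
eef_pos: [0.5718, 0.202, 0.252]
eef_rot: [-2.211, -2.199, -0.006]
force: [-0.7, -0.1, 0.3]
opening: 0.0567
```

Run:
```python
from h import *
go(.568,.2055,.06,0);snap('wrist','w31.png');snap('scene','s14.png');snap('top','t3.png')
im=cv2.imread('pics/s14.png'); cv2.imwrite('pics/b.png',cv2.resize(im[210:400,130:310],None,fx=3.1,fy=3.1,interpolation=cv2.INTER_CUBIC))
for f in ('w31.png','s14.png','t3.png'):
  print(f,[np.round(proj(f,p),1) for p in [(.5673,.2117,.008),(.5673,.2117,.019),(.5673,.2117,.108)]])
```

```text
t 36.9 pos [0.5718 0.202  0.252 ] jaw heading -0.006 tilt [-0.014  0.019 -1.   ] F [-0.7 -0.1  0.3] open 0.0567 q [0.22 0.4  1.5  0.02 1.25 0.22]
tool delta [-0.0002 -0.0012  0.192 ] turn -0.006 rows>= 4.0
w31.png [array([316.6, 195.3]), array([316.4, 196.7]), array([315. , 210.1])]
s14.png [array([235.4, 330.4]), array([234.9, 326.7]), array([229.9, 294.7])]
t3.png [array([206.1, 249.9]), array([205. , 249.3]), array([195.7, 243.9])]
```

View pics/w31.png

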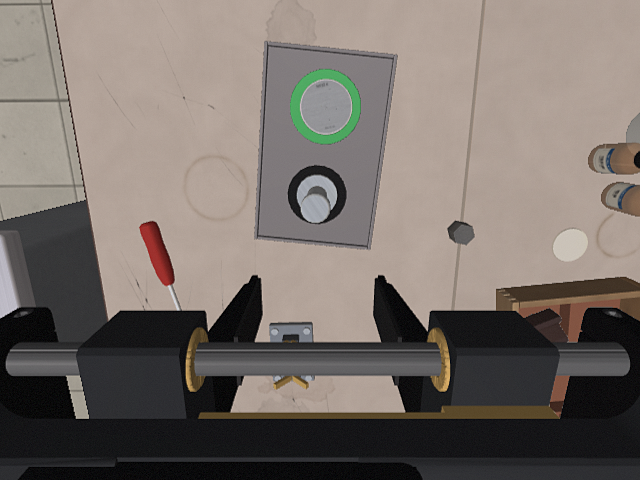

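View pics/b.png

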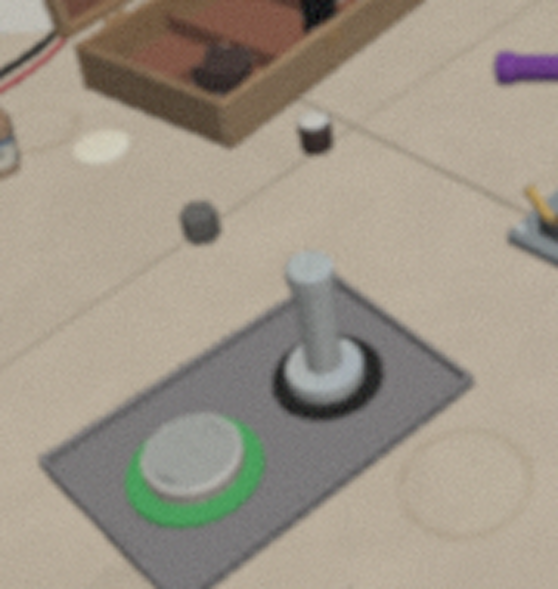

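View pics/t3.png

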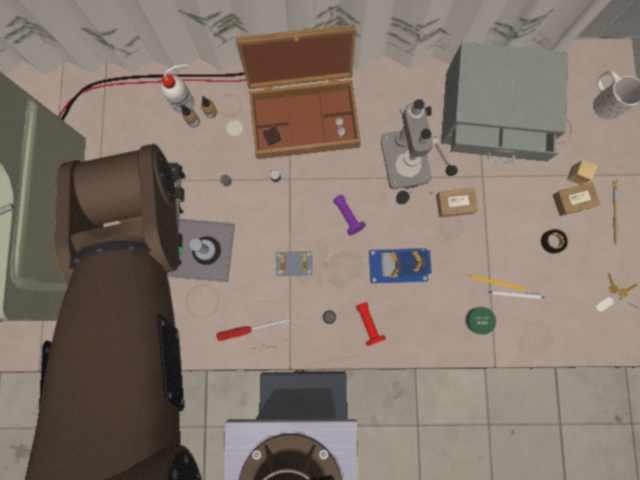

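The anvil's head is at scene pixel (230,296) against a predicted upright (230,295), and its foot is centred on the black pad. The disc is on green and the bystanders haven't moved. Handing in.

```bash
python3 -c "
from cell import env
print(env.sign_off())"
```

```text
the job is handed in; nothing more can be done
None
```

The kit tray is laid out and the job is handed in at about 37 s of the 69 s allowed. The test block lies flat on the green pad and the anvil stands upright on the black pad. `sign_off` reported no verdict.

**What I did**
- **Test block:** Two tries at gripping the disc closed on nothing. The fingers really end about 34 mm above the reported TCP, so I corrected for that. I then set it down at pad contact.
- **Parking:** I lifted the anvil level and pivoted it to 45° in the jaws over the block's upper V. I slid it to the stop plate and let go.
- **Standing it up:** I took hold of it afresh by the head, not the column. With the tool pointing down, the head would not fit between the fingers on a column grip. I brought it upright by pushing its foot lightly (about 1.5 N) against the parking block's back face, then set it on the black pad and released it.

**Last checks**
- **Test block:** about 2 mm off the green pad's centre, measured just after it was placed. It still looked in place at the end.
- **Parked anvil:** it matched the fully seated shape within about 3 px.
- **Anvil on the pad:** the head is about 1.5 px from where an upright one should appear. The foot looks centred on the black pad.
- **Everything else:** the gripper is clear with no contact force. The bystanders showed no visible movement in the final pictures.

**What disagreed**
- **Fingers:** they are about 34 mm shorter than the stated TCP.
- **Parking block:** its V's and stop plate sit about 12 mm further toward -y than its base centre implies. If the judge measures from the base centre, the parked anvil would be about 12 mm off, against a 15 mm limit.

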